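# Put the fallen spice jar back in the carousel

## Task

Put the green-label spice jar back in the spice carousel's empty cup. Push the turntable round by the finger tabs on its rim until the empty cup clicks in at the front, in the open side of the dust hood. The jar is lying down: stand it up on the worktop with its cap on top and let go of it, then take it afresh and set it in the cup without dropping it, leaving that cup clicked at the front, the other jars standing in their cups, and the lemon and the bowl where they are.

Things in the scene. Friction and masses are not known exactly. Their poses are not given: they have to be found in the camera images.
- carousel_base: fixed round black base plate of the spice carousel, 344 mm across, 10 mm thick. Origin on the turning axis at worktop level, z up; its -x axis points to the carousel's open FRONT, marked by a red arrow inlaid in the rim. A smoky see-through dust hood stands on the back part (see hood_roof).
- hood_roof (a point): middle of the smoky see-through hood's roof, z = 153 mm, 90 mm behind (+x of) the turning axis. The hood is fixed; outer radius 168 mm, 3 mm thick. Wall and roof cover the back sector, from 72 deg one side of the base's +x axis to 72 deg the other; the rest is open. Parts on the turntable pass under it.
- turntable: light wooden disc, 224 mm across, top at z = 21 mm, turning both ways without limit. Origin on the axis at worktop level; its -x axis points to the empty cup. Five white cups at 72 deg steps (see empty_cup), four with jars up to z = 127 mm; five finger tabs midway between (see finger_tab). A sprung click holds it when a cup is at the front: 3 N at a tab to leave it, else 0.5 N; no coasting.
- finger_tab (a point): one of five alike upright wooden finger tabs on the rim, 72 deg apart, this one 36 deg counter-clockwise (from above) of the empty cup. The point is the middle of its top, 138 mm from the axis, z = 76 mm. A tab stands up from the disc's height, 14 mm thick along the rim, from 121 to 155 mm from the axis.
- empty_cup (a point): centre of the empty cup's inner floor, 72 mm from the axis, z = 21 mm. Every cup: bore radius 26.5 mm, outer radius 30 mm, lip at z = 69 mm (48 mm deep)
- front_stop (a point): fixed point where the cup floor's centre stands when the cup is clicked in at the front: on the base's -x axis, 72 mm from the turning axis, z = 21 mm
- green_jar: loose glass spice jar with a green label and a black cap, lying on its side on the worktop at the start; 105 mm tall, 45 mm diameter almost all the way up (cap from 84 mm up, 45 mm), 0.08 to 0.15 kg, centre of mass about 52 mm up. Origin at the centre of its bottom; its z axis runs from bottom to cap. It can roll.
- jar_red: spice jar with a red cap, 45 mm diameter, 106 mm tall, loose in a carousel cup; origin at bottom centre, z up
- jar_red_2: another spice jar like jar_red, loose in a carousel cup
- jar_gold: spice jar with a gold cap, 42 mm diameter, 106 mm tall, loose in a carousel cup; origin at bottom centre, z up
- salt_shaker: salt shaker with a grey head, 44 mm diameter, 90 mm tall, loose in a carousel cup; origin at bottom centre, z up
- lemon: lemon, 78 x 55 x 56 mm, bystander behind the jar, on the right; origin at its underside
- small_bowl: white bowl, 115 mm across and 56 mm tall, bystander at the left; origin at bottom centre
There are look-alikes about, which are no part of the job. What is shaped like the green_jar but purple is not meant.

How it is judged (in metres and radians):
On the way:
1. the green jar stands upright on the worktop, cap up, let go (angle between green_jar's own z axis and vertical below 0.1 rad and height (world z) of green_jar below 0.006 m and contact force between green_jar and the arm below 0.05 N and contact force between green_jar and the fingers below 0.05 N and linear speed of green_jar below 0.03 m/s), for 0.2 s.
At the end, for the whole second after the job is handed in: The empty cup is at the front stop (within 8 mm, 6 degrees) and the turntable is at rest; the green jar stands in it, cap up (within 0.15 rad of upright, bottom within 6 mm of the cup's floor and 8 mm of its centre), at rest (horizontal distance between empty_cup and front_stop below 0.008 m and angular speed of turntable below 0.05 rad/s and horizontal distance between green_jar and empty_cup below 0.008 m and z of green_jar in the frame of empty_cup below 0.006 m and angle between green_jar's own z axis and vertical below 0.15 rad and linear speed of green_jar below 0.03 m/s); the robot touches nothing.
It fails at once if the green jar is dropped or knocked flying: out of the fingers' grip and faster than 0.7 m/s (contact force between green_jar and the fingers below 0.05 N and linear speed of green_jar above 0.7 m/s).
It fails at once if another carousel jar is tipped or lifted out of its cup (angle between any of jar_red, salt_shaker, jar_gold, jar_red_2's own z axis and vertical above 0.35 rad or height (world z) of any of jar_red, salt_shaker, jar_gold, jar_red_2 above 0.06 m).
It fails at once if the lemon or the bowl is moved more than 30 mm (distance of any of lemon, small_bowl from where it was at the start of the episode above 0.03 m).
It also fails if it takes over 72 s, if anything falls off the work surface, if the arm or the gripper's body presses on something with over 40 N, if the wrist force passes 120 N, or if a joint passes its speed limit or range.

## Robot

A 6-joint arm with a two-finger parallel gripper is mounted at the origin on a cart in front of the work surface, level with it; the furniture and walls round the work are solid. World frame = base frame: x ahead of the robot, y to its left, z up, the work surface at z = 0. Lengths are in mm, angles in degrees, forces in N, time in s.
With the tool pointing down it reaches from about 300 to 850 mm from the base axis. Payload 4.2 kg.
Tool frame: the origin (TCP) lies between the finger pads; the fingertips stand 14 mm ahead of it and the grasp point (between the pads) lies 5 mm behind it; z points along the fingers, y is the line along which they close (so a half turn about z gives the same grasp; the last joint's range is limited). The gripper opens to 91 mm and grips with 3 to 60 N. Pads are 32 mm wide; open, the fingers measure 118 mm over their backs; the gripper's body (76 mm by 178 mm) begins 60 mm behind the grasp point.
Start: joints at [65.203, 18.312, 89.639, -0, 72.044, -1.146], TCP at [230.679, 526.715, 227.976] pointing down, gripper open.
Joint ranges: [-177.97, 177.97], [-48.28, 115.42], [12.27, 149.76], [-77.06, 257.06], [2.81, 150.46], [-146.56, 146.56]. Speed limits (degrees/s): [147.25, 147.25, 180, 180, 180, 180].

## Interface

Orientations are given as [roll, pitch, yaw] about the fixed x, y, z axes, in that order (R = Rz(yaw) Ry(pitch) Rx(roll)).
In Python, from workcell import * gives the robot as it stands. The module is installed in compiled form; this text tells all that it offers.
- The arm moves only by the tool send_rows, never from a script. Its argument "deltas" is a list of rows, each a list of 2 entries, a list of its own where there are three numbers: the shift along the tool's x, y, z normalised to -1 to 1, where 1 is 0.5 m, then the turn, a rotation vector about the tool's x, y, z normalised to -1 to 1, where 1 is 0.5 rad. A call has 1 to 10 rows; each row shifts and turns the commanded pose from where the row before left it, along the tool's axes as they then stand; what a row does not reach is not made up. A row lasts 1/10 s, in which the tool goes at most 50 mm and 8.59 degrees, less where a joint would pass 70% of its speed; a pose out of reach is approached as far as the arm can. A call with a number of a shift or a turn outside -1 to 1 is refused whole. A call with a gripper value outside its range is refused whole. "grip" is the closure, from 0 (fully open) to 1 (shut), set as the call begins (left out, the last holds). The fingers move at their own pace and stop on an object; "grip_force" is the grip in N (left out, the last holds). Time passes only in rows, so rows that do not move let the fingers close. It gives the time, the measured TCP pose, the force, the opening and the grip force at its end, in the units of the state.
- state(): the state, without advancing time (a new reading comes with each control period).
- grab_frame(name): name is "scene" or "side" or "wrist"; returns the picture (480x640x3 uint8, red, green, blue); there is no depth.
- calibration(name): a dict with "mtx" (3x3 intrinsics, pixels), "D" ([k1, k2, p1, p2, k3] as OpenCV has them; the pictures are not rectified), "R" (3x3) and "t" (3): a world point X has camera coordinates R X + t. Camera axes: x right, y down, z forward; pixel columns grow to the right and rows downward; lengths in mm; the calibration is good to about 2 mm. A picture is of the moment at which its call begins: read the wrist's pose just before it. calibration takes no time and is no camera call; for the wrist camera it gives the pose at the moment of the call.
- job_done(): hands the job in; it is judged then, once.
Trained networks look in the newest picture that a camera, given by its name, has taken for a name from the list of things; names that differ only in an ending like _2 or _b are one class to them, and where a whole thing is asked for, a point or a joint stands for the part that bears it (a point fixed in the world has none). Each returns a list of dicts, best first, with "p" (0 to 1); they miss things now and then, are a little off and sometimes report something else, mostly with a low value. They report only what shows in the picture. A call takes as long as a camera call. They do not tell look-alikes from the thing itself.
- trace(camera, label): "pixels" (480x640 bool, what is visible of it) and "bbox" ([left, top, width, height] in pixels, round what is visible of it).
The state is a dict: "time_s": time; "qpos": joint angles; "qvel": joint speeds; "effort": joint torques, N m; "ee_pos": TCP position; "ee_rot": TCP orientation; "force": force on the tool from outside, world axes, zero at the start; "torque": the same for the moment, N m; "gripper_width": finger opening in mm; "gripper_force": force on a finger pad.
Only numpy, scipy, OpenCV 4.12 (cv2) and the standard library are available. Lean on these libraries where they do the work, as an engineer would, in place of code of your own. Each camera call takes 0.05 s, during which the arm holds its last target. There are 200 camera calls.

## Working session

There is one attempt and no reset: what is moved stays moved. The work goes in short steps, Python scripts to look and compute and a tool call to move; the robot and the scene stay as the last step left them, time stands still between calls to the robot, and variables do not carry over. Pictures are saved under pics/ and viewed, at most 10 in all, crops included, and the job is handed in when it is done.

Besides the shell and the picture viewer there is one more tool, called after "Emit:" by a JSON object that holds its "api" and its "payload", one argument or row to a line. send_rows: Moves the arm, as the interface text tells. Scaled input: -1 to 1 covers 0.5 m each way for a shift and 0.5 rad each way for a turn. Its arguments: {"type":"object","properties":{"deltas":{"type":"array","items":{"type":"array"}},"grip":{"type":"number"},"grip_force":{"type":"number"}},"required":["deltas"]}

```bash
mkdir -p pics; ls; python3 - <<'E'
from workcell import *
import cv2,numpy as np
s=state();print({k:np.round(v,2).tolist() for k,v in s.items()})
a=grab_frame("scene");b=grab_frame("side")
cv2.imwrite("pics/scene.png",a[:,:,::-1]);cv2.imwrite("pics/side.png",b[:,:,::-1])
for n in("scene","side"):
    c=calibration(n);print(n,np.round(c["mtx"],1).tolist(),np.round(c["R"],3).tolist(),np.round(c["t"],1).tolist(), (-np.array(c["R"]).T@np.array(c["t"])).round())
E
```

```text
pics
{'time_s': 0.0, 'qpos': [65.2, 18.35, 89.71, -0.0, 72.04, -1.15], 'qvel': [-0.02, -0.13, 0.07, 0.03, 0.1, -0.08], 'effort': [0.0, -41.25, -23.2, 0.07, 0.05, -0.0], 'ee_pos': [230.49, 526.26, 227.14], 'ee_rot': [-179.9, -0.0, 156.35], 'force': [-0.99, -0.39, -0.06], 'torque': [-0.03, 0.0, 0.02], 'gripper_force': 0.0, 'gripper_width': 91.41}
scene [[484.1, 0.0, 312.8], [0.0, 484.1, 237.1], [0.0, 0.0, 1.0]] [[0.762, -0.647, 0.017], [-0.282, -0.356, -0.891], [0.583, 0.674, -0.454]] [-421.9, 270.3, 850.7] [ -98. -750.  634.]
side [[524.0, 0.0, 314.3], [0.0, 524.0, 240.5], [0.0, 0.0, 1.0]] [[0.851, -0.525, 0.005], [-0.298, -0.49, -0.82], [0.433, 0.696, -0.573]] [-470.5, 272.3, 1299.9] [  -81. -1019.   970.]
```

View pics/scene.png

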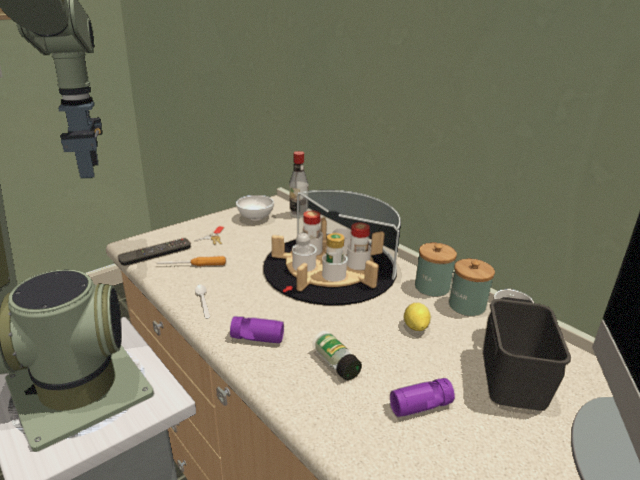

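View pics/side.png

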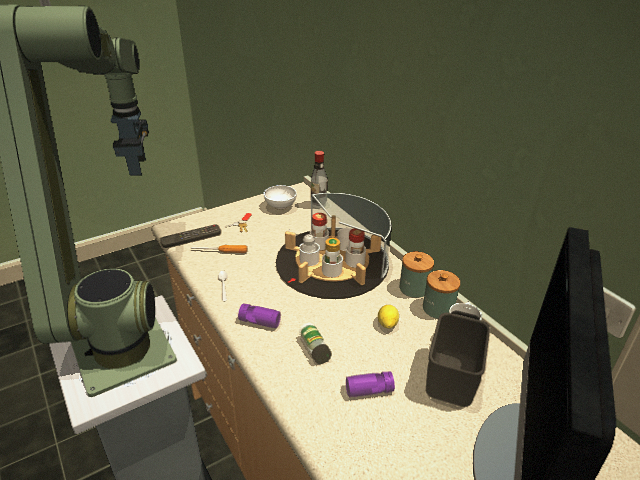

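The scene picture shows the green-label jar at (337,355), with its black cap at about (348,367). The purple look-alikes are at (258,330) and (421,397). The carousel is at about (332,267), its red arrow at (287,289), and the lemon at (417,318). The side picture shows the green jar at (315,343). The green label and black cap fit the description and the purple ones do not. Next I'll measure these and check an enlarged crop.

```bash
cat > h.py <<'E'
from workcell import *
import cv2,numpy as np
from scipy.optimize import least_squares
def ray(n,uv,c=None):
    c=c or calibration(n)
    p=cv2.undistortPoints(np.array(uv,float).reshape(-1,1,2),np.array(c["mtx"]),np.array(c["D"])).reshape(-1,2)
    R=np.array(c["R"]);return -R.T@np.array(c["t"]),np.c_[p,np.ones(len(p))]@R
def onz(n,uv,z,c=None):
    o,d=ray(n,uv,c);return o+d*((z-o[2])/d[:,2])[:,None]
def proj(n,X,c=None):
    c=c or calibration(n)
    return cv2.projectPoints(np.array(X,float).reshape(-1,1,3),cv2.Rodrigues(np.array(c["R"]))[0],np.array(c["t"],float),np.array(c["mtx"]),np.array(c["D"]))[0].reshape(-1,2)
def axisline(n,lab):
    pass
E
python3 - <<'E'
from h import *
im={}
for n in("scene","side"):
    im[n]=grab_frame(n)
    for l in("carousel_base","green_jar","jar_red","jar_gold","salt_shaker","lemon","small_bowl","turntable"):
        for r in trace(n,l)[:3]:
            if r["p"]<.3: continue
            m=r["pixels"];ys,xs=np.nonzero(m)
            np.save(f"m_{n}_{l}.npy",m) if l in("carousel_base","green_jar","turntable") and not(l=="green_jar" and abs(xs.mean()-(337 if n=="scene" else 315))>30) else 0
            z={"carousel_base":10,"green_jar":22,"lemon":28,"small_bowl":28,"turntable":21}.get(l,90)
            print(n,l,round(r["p"],2),r["bbox"],onz(n,[[xs.mean(),ys.mean()]],z).round()[0])
    hsv=cv2.cvtColor(im[n],cv2.COLOR_RGB2HSV)
    red=((hsv[...,0]<8)|(hsv[...,0]>172))&(hsv[...,1]>150)&(hsv[...,2]>90)
    k,lb,st,ce=cv2.connectedComponentsWithStats(red.astype(np.uint8))
    for i in range(1,k):
        if st[i,4]>5: print("red",st[i].tolist(),ce[i].round(1),onz(n,[ce[i]],10).round()[0])
a=cv2.resize(im["scene"][185:305,255:405],None,fx=4,fy=4,interpolation=cv2.INTER_CUBIC)
b=cv2.resize(im["scene"][325:385,305:370],(200,185));o=np.zeros((480,800,3),np.uint8);o[:480,:600]=a;o[:185,600:]=b
cv2.imwrite("pics/crop.png",o[:,:,::-1])
E
```

```text
scene carousel_base 0.81 [264.1, 187.8, 137.9, 115.8] [731.  89.  10.]
scene green_jar 0.72 [389.9, 376.8, 64.2, 39.1] [ 445. -415.   22.]
scene green_jar 0.63 [312.5, 328.4, 51.1, 53.2] [ 405. -244.   22.]
scene green_jar 0.56 [228.3, 313.7, 56.2, 28.9] [333. -83.  22.]
scene jar_red 0.83 [346.5, 225.1, 21.8, 26.2] [689. -15.  90.]
scene jar_red 0.62 [299.2, 209.8, 21.4, 30.4] [645. 117.  90.]
scene jar_gold 0.7 [327.6, 233.2, 14.4, 30.2] [601. -20.  90.]
scene jar_gold 0.42 [297.4, 231.8, 13.8, 23.1] [558.  45.  90.]
scene salt_shaker 0.79 [297.3, 235.1, 13.6, 19.9] [555.  41.  90.]
scene lemon 0.9 [402.8, 301.2, 28.0, 30.7] [ 614. -267.   28.]
scene small_bowl 0.86 [234.9, 198.1, 35.8, 26.4] [672. 421.  28.]
scene turntable 0.94 [270.2, 216.3, 112.1, 75.1] [636.  30.  21.]
red [294, 154, 10, 10, 85] [298.6 158.5] [1124.  764.   10.]
red [304, 212, 16, 12, 133] [311.5 218.7] [781. 274.  10.]
red [352, 224, 17, 13, 164] [360.  231.1] [837. 121.  10.]
red [215, 227, 8, 6, 30] [218.5 229.3] [520. 386.  10.]
red [283, 286, 10, 6, 39] [287.3 288.4] [485.  12.  10.]
side carousel_base 0.
[... 151 characters left out ...]
.8, 26.6] [ 445. -413.   22.]
side green_jar 0.6 [239.7, 304.3, 42.0, 23.3] [334. -83.  22.]
side jar_red 0.79 [348.9, 226.3, 15.7, 32.2] [687. -17.  90.]
side jar_gold 0.65 [321.2, 241.3, 16.9, 20.5] [599. -22.  90.]
side salt_shaker 0.48 [302.7, 234.1, 13.0, 21.4] [561.  46.  90.]
side small_bowl 0.89 [264.6, 183.5, 33.0, 27.0] [673. 428.  28.]
side turntable 0.73 [282.8, 220.4, 100.9, 66.5] [635.  31.  21.]
red [315, 151, 9, 11, 63] [319.6 155.7] [986. 660.  10.]
red [242, 213, 9, 7, 40] [246.3 216.2] [521. 392.  10.]
red [312, 213, 14, 13, 118] [318.7 219.9] [721. 244.  10.]
red [349, 229, 15, 14, 122] [355.8 236.5] [771.  97.  10.]
red [288, 278, 8, 5, 20] [291.5 279.8] [484.  14.  10.]
```

View pics/crop.png

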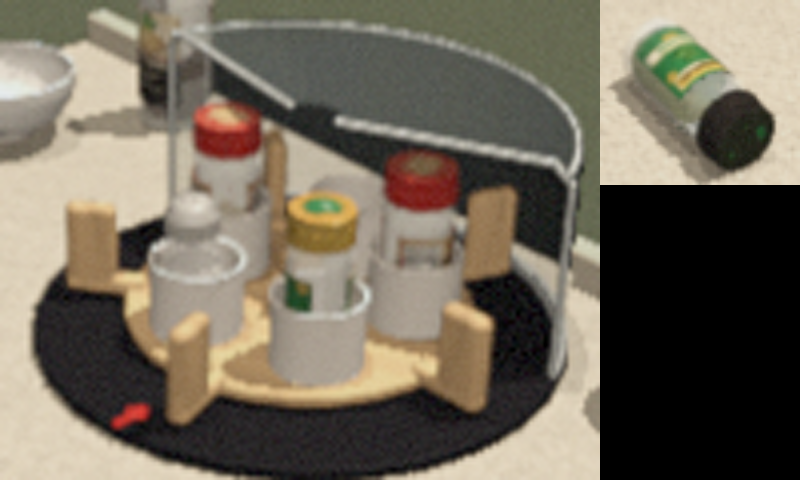

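The crop confirms the green-label jar with its black cap, lying with the cap toward the lower right. The empty cup shows under the hood at crop (340,190), between the two red-capped jars. Next I'll fit the geometry.

```bash
cat > fit.py <<'E'
from h import *
from scipy.optimize import minimize
from scipy.ndimage import distance_transform_edt
T=np.linspace(0,2*np.pi,40,endpoint=False)
def cyl(p,ax,L,r):
    ax=np.array(ax)/np.linalg.norm(ax);a=np.cross(ax,[0.3,.5,.81]);a/=np.linalg.norm(a);b=np.cross(ax,a)
    ring=np.cos(T)[:,None]*a*r+np.sin(T)[:,None]*b*r
    return np.r_[p+ring,p+ring+ax*L]
def hull(n,X,c): return cv2.convexHull(proj(n,X,c).astype(np.float32)).reshape(-1,2)
def fitjar(masks,x0,cal):
    cs={}
    for n,m in masks.items():
        k,_=cv2.findContours(m.astype(np.uint8),cv2.RETR_EXTERNAL,cv2.CHAIN_APPROX_NONE)
        cs[n]=cv2.convexHull(max(k,key=cv2.contourArea)).astype(np.float32)
    def f(v):
        ax=np.array([np.cos(v[2]),np.sin(v[2]),0]);e=0
        for n,k in cs.items():
            h=hull(n,cyl(np.array([v[0],v[1],22.5])-ax*52.5,ax,105,22.5),cal[n])
            inter=cv2.intersectConvexConvex(h,k)[0];u=cv2.contourArea(h)+cv2.contourArea(k)-inter
            e+=1-inter/u
        return e
    return minimize(f,x0,method="Nelder-Mead",options=dict(initial_simplex=np.array(x0)+np.array([[0,0,0],[15,0,0],[0,15,0],[0,0,.2]])))
E
python3 - <<'E'
from fit import *
cal={n:calibration(n) for n in("scene","side")}
M={n:np.load(f"m_{n}_green_jar.npy") for n in cal}
for n in M: print(M[n].sum())
r=fitjar(M,[405,-243,np.radians(-80)],cal);print("jar",r.x,np.degrees(r.x[2]),r.fun)
# cap end check: dark pixels
for n,uv in(("scene",[[348,367],[326,341]]),("side",[[321,353],[308,331]])):
    print(onz(n,uv,22).round())
# carousel
cap={"scene":{"red":[352,224,17,13],"red2":[304,212,16,12]},"side":{"red":[349,229,15,14],"red2":[312,213,14,13]}}
low={}
for n in cal:
    m=np.load(f"m_{n}_carousel_base.npy");ys,xs=np.nonzero(m)
    us=np.arange(xs.min()+8,xs.max()-25,4);low[n]=np.array([[u,ys[xs==u].max()+.5] for u in us])
def res(v,full=False):
    cx,cy,th=v;o=[]
    for n in cal:
        h=hull(n,cyl(np.array([cx,cy,0.]),[0,0,1],10,172),cal[n])
        d=[cv2.pointPolygonTest(h.reshape(-1,1,2),(float(u),float(w)),True) for u,w in low[n]]
        o+=list(np.array(d)*.5)
        for nm,k in(("red2",1),("red",4)):
            a=th+np.radians(72)*k
            q=proj(n,cyl(np.array([cx+72*np.cos(a),cy+72*np.sin(a),112.]),[0,0,1],15,22.5),cal[n])
            b=cap[n][nm]
            o+=[q[:,0].min()-b[0],q[:,0].max()-b[0]-b[2],q[:,1].min()-b[1]]
    return np.array(o)
r=least_squares(res,[636,38,np.radians(27)],loss="soft_l1")
print("axis",r.x[:2],"empty cup angle",np.degrees(r.x[2]),res(r.x).round(1).tolist())
for k in range(5):
    print(k,(r.x[:2]+72*np.array([np.cos(r.x[2]+k*1.2566),np.sin(r.x[2]+k*1.2566)])).round())
ar=np.array([484.5,13]);d=ar-r.x[:2];print("arrow",np.degrees(np.arctan2(d[1],d[0])),np.hypot(*d))
E
```

```text
1345
759
jar [ 405.43326317 -239.90205058   -1.71379484] -98.19321144317225 0.1340408383019086
[[ 399. -281.   22.]
 [ 417. -200.   22.]]
[[ 400. -278.   22.]
 [ 412. -199.   22.]]
axis [637.42628864  36.62921574] empty cup angle 18.015549755479388 [1.0, 0.7, 0.7, 0.7, 0.7, 0.5, 0.3, 0.4, 0.4, 0.9, 0.7, 0.5, 0.8, 0.4, 0.6, 0.7, 0.6, 0.5, 0.5, 0.2, 0.4, 0.6, 0.1, 0.7, 0.5, 0.3, -1.6, 0.0, -2.5, -2.4, -0.6, -1.9, 0.5, 0.4, 0.8, 0.5, 0.4, 0.7, 0.4, 0.4, 0.9, 0.7, 0.5, 0.2, 0.3, 0.7, 1.1, 1.0, 0.7, 0.8, 0.3, 0.2, -0.0, -0.0, 0.9, -1.2, -1.0, -0.1, -1.0]
0 [706.  59.]
1 [637. 109.]
2 [569.  59.]
3 [595. -22.]
4 [680. -22.]
arrow -171.21647493891717 154.7410404320827
```

```bash
cat > plan.py <<'E'
import sys,json
from h import *
from scipy.spatial.transform import Rotation as Ro, Slerp
AX=np.array([637.4,36.6]);FR=188.8
def down(yaw,tilt=None): return Ro.from_euler('xyz',[180,0,yaw],degrees=True)
def plan(wps,mm=48,deg=8.3,p=None,R=None):
    """wps: (pos,Rot[,mm]) ; prints rows per <=10, rounded with feedback"""
    s=state()
    p=np.array(s["ee_pos"]) if p is None else np.array(p,float);R=R or Ro.from_euler('xyz',s["ee_rot"],degrees=True)
    rows=[]
    for w in wps:
        q=np.array(w[0],float);Q=w[1];sp=w[2] if len(w)>2 else mm
        n=int(max(np.ceil(np.linalg.norm(q-p)/sp),np.ceil(np.degrees((R.inv()*Q).magnitude())/deg),1))
        sl=Slerp([0,1],Ro.concatenate([R,Q]));p0=p.copy()
        for i in range(1,n+1):
            t=i/n;d=np.round(R.inv().apply(p0+(q-p0)*t-p)/500,3);r=np.round((R.inv()*sl(t)).as_rotvec()/.5,3)
            rows.append([(d+0).tolist(),(r+0).tolist()]);p=p+R.apply(d*500);R=R*Ro.from_rotvec(r*.5)
    for i in range(0,len(rows),10): print(json.dumps(rows[i:i+10]).replace(" ",""))
    print("end",p.round(1),R.as_euler('xyz',degrees=True).round(1),len(rows),"rows")
def arc(rel,z=69,r=138,yo=0):
    a=np.radians(FR+rel);return (np.r_[AX+r*np.array([np.cos(a),np.sin(a)]),z],down(FR+rel+yo))
E
python3 - <<'E'
from plan import *
q=onz("scene",[[303.7,266],[372.5,262.5],[277.5,236.7]],76);d=q[:,:2]-AX
print(q.round(),np.degrees(np.arctan2(d[:,1],d[:,0])).round(1)%360,np.hypot(*d.T).round())
a=arc(-8)
plan([(np.r_[a[0][:2],200],a[1]),(a[0],a[1],40)])
E
```

```text
[[ 509.  -19.   76.]
 [ 643. -106.   76.]
 [ 550.  136.   76.]] [203.2 272.3 131.4] [140. 143. 133.]
[[[-0.074,-0.057,0.005],[0.0,0.0,-0.071]],[[-0.072,-0.06,0.004],[0.0,0.0,-0.071]],[[-0.069,-0.062,0.005],[0.0,0.0,-0.071]],[[-0.068,-0.065,0.005],[0.0,0.0,-0.072]],[[-0.065,-0.067,0.004],[0.0,0.0,-0.071]],[[-0.063,-0.069,0.005],[0.0,0.0,-0.071]],[[-0.06,-0.072,0.005],[0.0,0.0,-0.071]],[[-0.057,-0.073,0.004],[0.0,0.0,-0.071]],[[-0.055,-0.076,0.005],[0.0,0.0,-0.071]],[[-0.052,-0.077,0.005],[0.0,0.0,-0.071]]]
[[[-0.05,-0.08,0.004],[0.0,0.0,-0.071]],[[-0.046,-0.081,0.005],[0.0,0.0,-0.072]],[[0.0,0.0,0.065],[0.0,0.0,0.0]],[[0.0,0.0,0.066],[0.0,0.0,0.0]],[[0.0,0.0,0.065],[0.0,0.0,0.0]],[[0.0,0.0,0.066],[0.0,0.0,0.0]]]
end [499.2  34.6  68.9] [ 180.    -0.  -179.2] 16 rows
```

Emit:
{"api": "send_rows", "payload": {
  "deltas": [
    [[-0.074, -0.057, 0.005], [0.0, 0.0, -0.071]],
    [[-0.072, -0.06, 0.004], [0.0, 0.0, -0.071]],
    [[-0.069, -0.062, 0.005], [0.0, 0.0, -0.071]],
    [[-0.068, -0.065, 0.005], [0.0, 0.0, -0.072]],
    [[-0.065, -0.067, 0.004], [0.0, 0.0, -0.071]],
    [[-0.063, -0.069, 0.005], [0.0, 0.0, -0.071]],
    [[-0.06, -0.072, 0.005], [0.0, 0.0, -0.071]],
    [[-0.057, -0.073, 0.004], [0.0, 0.0, -0.071]],
    [[-0.055, -0.076, 0.005], [0.0, 0.0, -0.071]],
    [[-0.052, -0.077, 0.005], [0.0, 0.0, -0.071]]
  ],
  "grip": 1
}}

```text
time_s: 2.0
ee_pos: [455.2, 115.1, 204.7]
ee_rot: [180.0, 0.1, 176.8]
force: [1.0, 1.4, -1.2]
gripper_width: 14.0
gripper_force: 0.0
```

Emit:
{"api": "send_rows", "payload": {
  "deltas": [
    [[-0.05, -0.08, 0.004], [0.0, 0.0, -0.071]],
    [[-0.046, -0.081, 0.005], [0.0, 0.0, -0.072]],
    [[0.0, 0.0, 0.0], [0.0, 0.0, 0.0]],
    [[0.0, 0.0, 0.065], [0.0, 0.0, 0.0]],
    [[0.0, 0.0, 0.066], [0.0, 0.0, 0.0]],
    [[0.0, 0.0, 0.065], [0.0, 0.0, 0.0]],
    [[0.0, 0.0, 0.066], [0.0, 0.0, 0.0]],
    [[0, 0, 0], [0, 0, 0]]
  ]
}}

```text
time_s: 2.8
ee_pos: [495.7, 35.0, 65.6]
ee_rot: [180.0, -0.5, -179.2]
force: [-0.7, 1.4, -0.7]
gripper_width: 0.4
gripper_force: 0.0
```

```bash
python3 - <<'E'
from plan import *
s=state();print(np.round(s["qpos"],1),s["gripper_width"])
# push 1 : tool to rel 28 (tab to ~36); then back off, up, over, to rel -56+.. next tab at -36
plan([arc(r)+(25,) for r in range(0,29,7)])
E
```

```text
[  2.7  21.2 112.2   0.   47.1 -88.1] 0.3706102605817295
[[[-0.01,-0.039,-0.007],[0.001,-0.018,-0.278]],[[-0.002,-0.034,0.0],[0.0,0.0,-0.245]],[[-0.002,-0.034,0.0],[0.0,0.0,-0.244]],[[-0.002,-0.033,0.0],[0.0,0.0,-0.244]],[[-0.002,-0.034,0.0],[0.0,0.0,-0.245]]]
end [526.8 -46.2  69. ] [ 180.    -0.  -143.2] 5 rows
```

```bash
python3 - <<'E'
import re
t=open('plan.py').read()
t=t.replace('''    s=state()
    p=np.array(s["ee_pos"]) if p is None else np.array(p,float);R=R or Ro.from_euler('xyz',s["ee_rot"],degrees=True)
''','''    if p is None:
        c=json.load(open("cmd.json"));p=np.array(c[0]);R=Ro.from_quat(c[1])
''')
t=t.replace('    print("end"','    json.dump([p.tolist(),R.as_quat().tolist()],open("cmd.json","w"))\n    print("end"')
open('plan.py','w').write(t)
E
python3 - <<'E'
from plan import *
plan([arc(r)+(25,) for r in range(-3,28,5)]+[arc(27.5)],p=[499.2,34.6,68.9],R=down(-179.2))
b=arc(20);u=arc(20,z=115);v=arc(-56,z=115)
print("then")
plan([b]+[arc(r,z) for r,z in((14,90),(6,110),(-2,110),(-10,110),(-18,110),(-26,110),(-34,110),(-42,110),(-50,110),(-56,110),(-57,69))])
E
```

```text
[[[-0.001,-0.024,0.0],[0.0,0.0,-0.175]],[[-0.002,-0.024,0.0],[0.0,0.0,-0.174]],[[-0.001,-0.024,0.0],[0.0,0.0,-0.175]],[[-0.001,-0.024,0.0],[0.0,0.0,-0.174]],[[-0.001,-0.024,0.0],[0.0,0.0,-0.175]],[[-0.001,-0.024,0.0],[0.0,0.0,-0.174]],[[-0.001,-0.024,0.0],[0.0,0.0,-0.175]],[[0.0,-0.003,0.0],[0.0,0.0,-0.017]]]
end [526.4 -45.2  68.9] [ 180.     0.  -143.7] 8 rows
then
[[[-0.002,0.037,0.0],[0.0,0.0,0.262]],[[-0.002,0.028,-0.042],[0.0,0.0,0.209]],[[-0.002,0.039,-0.04],[0.0,0.0,0.279]],[[-0.003,0.038,0.0],[0.0,0.0,0.28]],[[-0.003,0.039,0.0],[0.0,0.0,0.279]],[[-0.002,0.038,0.0],[0.0,0.0,0.279]],[[-0.003,0.038,0.0],[0.0,0.0,0.279]],[[-0.003,0.039,0.0],[0.0,0.0,0.28]],[[-0.002,0.038,0.0],[0.0,0.0,0.279]],[[-0.003,0.039,0.0],[0.0,0.0,0.279]]]
[[[-0.002,0.029,0.0],[0.0,0.0,0.21]],[[0.0,0.004,0.082],[0.0,0.0,0.034]]]
end [545.4 139.2  68.9] [180.    0.  131.8] 12 rows
```

Emit:
{"api": "send_rows", "payload": {
  "deltas": [
    [[-0.001, -0.024, 0.0], [0.0, 0.0, -0.175]],
    [[-0.002, -0.024, 0.0], [0.0, 0.0, -0.174]],
    [[-0.001, -0.024, 0.0], [0.0, 0.0, -0.175]],
    [[-0.001, -0.024, 0.0], [0.0, 0.0, -0.174]],
    [[-0.001, -0.024, 0.0], [0.0, 0.0, -0.175]],
    [[-0.001, -0.024, 0.0], [0.0, 0.0, -0.174]],
    [[-0.001, -0.024, 0.0], [0.0, 0.0, -0.175]],
    [[0.0, -0.003, 0.0], [0.0, 0.0, -0.017]],
    [[0, 0, 0], [0, 0, 0]]
  ]
}}

```text
time_s: 3.7
ee_pos: [527.4, -45.1, 70.2]
ee_rot: [-179.9, 0.1, -143.8]
force: [-1.0, -0.9, 0.2]
gripper_width: 0.4
gripper_force: 0.0
```

```bash
python3 - <<'E'
from plan import *
im=grab_frame("scene");cv2.imwrite("pics/p1.png",cv2.resize(im[185:305,255:405],None,fx=4,fy=4)[:,:,::-1])
E
```

```text
(no output)
```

View pics/p1.png

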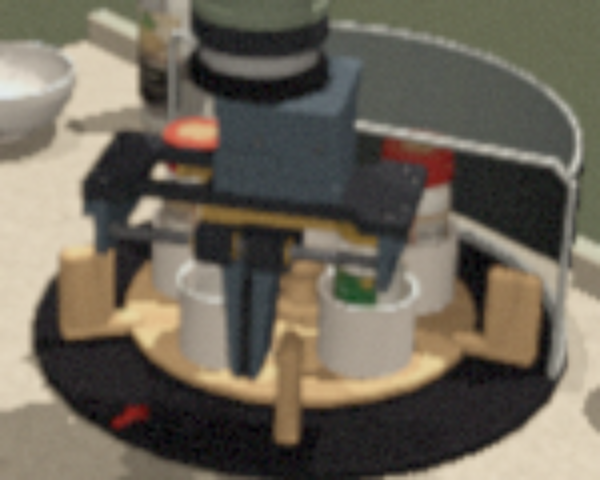

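The tab at crop (288,390) has moved about 27 degrees. The next tab is at (88,290), and the red arrow at (130,415) lies between the two. Now I'll hop to the next tab.

Emit:
{"api": "send_rows", "payload": {
  "deltas": [
    [[-0.002, 0.037, 0.0], [0.0, 0.0, 0.262]],
    [[-0.002, 0.028, -0.042], [0.0, 0.0, 0.209]],
    [[-0.002, 0.039, -0.04], [0.0, 0.0, 0.279]],
    [[-0.003, 0.038, 0.0], [0.0, 0.0, 0.28]],
    [[-0.003, 0.039, 0.0], [0.0, 0.0, 0.279]],
    [[-0.002, 0.038, 0.0], [0.0, 0.0, 0.279]],
    [[-0.003, 0.038, 0.0], [0.0, 0.0, 0.279]],
    [[-0.003, 0.039, 0.0], [0.0, 0.0, 0.28]],
    [[-0.002, 0.038, 0.0], [0.0, 0.0, 0.279]],
    [[-0.003, 0.039, 0.0], [0.0, 0.0, 0.279]]
  ]
}}

```text
time_s: 4.75
ee_pos: [533.2, 128.9, 110.4]
ee_rot: [180.0, -0.0, 138.5]
force: [0.2, -0.6, 0.5]
gripper_width: 0.3
gripper_force: 0.0
```

Emit:
{"api": "send_rows", "payload": {
  "deltas": [
    [[-0.002, 0.029, 0.0], [0.0, 0.0, 0.21]],
    [[0, 0, 0], [0, 0, 0]],
    [[0.0, 0.004, 0.082], [0.0, 0.0, 0.034]],
    [[0, 0, 0], [0, 0, 0]]
  ]
}}

```text
time_s: 5.15
ee_pos: [541.3, 138.3, 65.5]
ee_rot: [-179.5, -0.3, 131.9]
force: [-1.2, -0.2, -0.6]
gripper_width: 0.6
gripper_force: 0.0
```

```bash
python3 - <<'E'
from plan import *
print(state()["ee_pos"],state()["ee_rot"])
plan([arc(r)+(25,) for r in range(-51,28,6)]+[arc(27.5)])
print("then")
plan([arc(20)]+[arc(r,z) for r,z in((14,90),(6,110),(-2,110),(-10,110),(-18,110),(-26,110),(-34,110),(-42,110),(-50,110),(-56,110),(-57,69))])
E
```

```text
[541.32002828 138.265194    65.45503408] [-179.50163914   -0.26394944  131.93305743]
[[[-0.001,-0.028,0.0],[0.0,0.0,-0.209]],[[-0.002,-0.029,0.0],[0.0,0.0,-0.209]],[[-0.001,-0.029,0.0],[0.0,0.0,-0.21]],[[-0.002,-0.029,0.0],[0.0,0.0,-0.209]],[[-0.001,-0.029,0.0],[0.0,0.0,-0.21]],[[-0.002,-0.029,0.0],[0.0,0.0,-0.209]],[[-0.001,-0.028,0.0],[0.0,0.0,-0.21]],[[-0.002,-0.029,0.0],[0.0,0.0,-0.209]],[[-0.001,-0.029,0.0],[0.0,0.0,-0.21]],[[-0.002,-0.029,0.0],[0.0,0.0,-0.209]]]
[[[-0.001,-0.029,0.0],[0.0,0.0,-0.209]],[[-0.002,-0.029,0.0],[0.0,0.0,-0.21]],[[-0.001,-0.029,0.0],[0.0,0.0,-0.209]],[[-0.002,-0.028,0.0],[0.0,0.0,-0.21]],[[0.0,-0.003,0.0],[0.0,0.0,-0.017]]]
end [526.3 -45.1  68.9] [ 180.     0.  -143.7] 15 rows
then
[[[-0.002,0.036,0.0],[0.0,0.0,0.262]],[[-0.002,0.029,-0.042],[0.0,0.0,0.209]],[[-0.002,0.038,-0.04],[0.0,0.0,0.279]],[[-0.003,0.039,0.0],[0.0,0.0,0.28]],[[-0.003,0.038,0.0],[0.0,0.0,0.279]],[[-0.002,0.039,0.0],[0.0,0.0,0.279]],[[-0.003,0.038,0.0],[0.0,0.0,0.279]],[[-0.003,0.039,0.0],[0.0,0.0,0.28]],[[-0.002,0.038,0.0],[0.0,0.0,0.279]],[[-0.003,0.038,0.0],[0.0,0.0,0.279]]]
[[[-0.002,0.029,0.0],[0.0,0.0,0.21]],[[0.0,0.005,0.082],[0.0,0.0,0.034]]]
end [545.6 139.3  68.9] [180.    0.  131.8] 12 rows
```

Emit:
{"api": "send_rows", "payload": {
  "deltas": [
    [[-0.001, -0.028, 0.0], [0.0, 0.0, -0.209]],
    [[-0.002, -0.029, 0.0], [0.0, 0.0, -0.209]],
    [[-0.001, -0.029, 0.0], [0.0, 0.0, -0.21]],
    [[-0.002, -0.029, 0.0], [0.0, 0.0, -0.209]],
    [[-0.001, -0.029, 0.0], [0.0, 0.0, -0.21]],
    [[-0.002, -0.029, 0.0], [0.0, 0.0, -0.209]],
    [[-0.001, -0.028, 0.0], [0.0, 0.0, -0.21]],
    [[-0.002, -0.029, 0.0], [0.0, 0.0, -0.209]],
    [[-0.001, -0.029, 0.0], [0.0, 0.0, -0.21]],
    [[-0.002, -0.029, 0.0], [0.0, 0.0, -0.209]]
  ]
}}

```text
time_s: 6.15
ee_pos: [501.5, 7.7, 70.3]
ee_rot: [180.0, -0.0, -167.9]
force: [-1.7, 0.7, -0.1]
gripper_width: 0.6
gripper_force: 0.4
```

Emit:
{"api": "send_rows", "payload": {
  "deltas": [
    [[-0.001, -0.029, 0.0], [0.0, 0.0, -0.209]],
    [[-0.002, -0.029, 0.0], [0.0, 0.0, -0.21]],
    [[-0.001, -0.029, 0.0], [0.0, 0.0, -0.209]],
    [[-0.002, -0.028, 0.0], [0.0, 0.0, -0.21]],
    [[0.0, -0.003, 0.0], [0.0, 0.0, -0.017]],
    [[0, 0, 0], [0, 0, 0]]
  ]
}}

```text
time_s: 6.75
ee_pos: [526.4, -45.4, 69.8]
ee_rot: [-180.0, 0.0, -143.8]
force: [0.5, -0.1, 0.2]
gripper_width: 0.0
gripper_force: 0.0
```

Emit:
{"api": "send_rows", "payload": {
  "deltas": [
    [[-0.002, 0.036, 0.0], [0.0, 0.0, 0.262]],
    [[-0.002, 0.029, -0.042], [0.0, 0.0, 0.209]],
    [[-0.002, 0.038, -0.04], [0.0, 0.0, 0.279]],
    [[-0.003, 0.039, 0.0], [0.0, 0.0, 0.28]],
    [[-0.003, 0.038, 0.0], [0.0, 0.0, 0.279]],
    [[-0.002, 0.039, 0.0], [0.0, 0.0, 0.279]],
    [[-0.003, 0.038, 0.0], [0.0, 0.0, 0.279]],
    [[-0.003, 0.039, 0.0], [0.0, 0.0, 0.28]],
    [[-0.002, 0.038, 0.0], [0.0, 0.0, 0.279]],
    [[-0.003, 0.038, 0.0], [0.0, 0.0, 0.279]]
  ]
}}

```text
time_s: 7.75
ee_pos: [532.7, 128.6, 110.4]
ee_rot: [-180.0, -0.0, 138.5]
force: [-0.1, -0.1, -0.2]
gripper_width: 0.7
gripper_force: 0.0
```

Emit:
{"api": "send_rows", "payload": {
  "deltas": [
    [[-0.002, 0.029, 0.0], [0.0, 0.0, 0.21]],
    [[0, 0, 0], [0, 0, 0]],
    [[0.0, 0.005, 0.082], [0.0, 0.0, 0.034]],
    [[0, 0, 0], [0, 0, 0]]
  ]
}}

```text
time_s: 8.15
ee_pos: [541.4, 138.3, 65.5]
ee_rot: [-179.5, -0.3, 131.9]
force: [-1.8, -0.5, 0.2]
gripper_width: 0.7
gripper_force: 0.0
```

```bash
python3 - <<'E'
from plan import *
print(state()["ee_pos"],state()["ee_rot"])
im=grab_frame("scene");cv2.imwrite("pics/p2.png",cv2.resize(im[185:305,255:405],None,fx=4,fy=4)[:,:,::-1])
plan([arc(r)+(25,) for r in range(-51,28,6)]+[arc(27.5)])
print("then")
plan([arc(20),arc(14,90),arc(6,130)])
E
```

```text
[541.35563598 138.32164775  65.4692325 ] [-179.49214587   -0.26814035  131.93299022]
[[[-0.001,-0.029,0.0],[0.0,0.0,-0.209]],[[-0.002,-0.029,0.0],[0.0,0.0,-0.209]],[[-0.001,-0.029,0.0],[0.0,0.0,-0.21]],[[-0.002,-0.028,0.0],[0.0,0.0,-0.209]],[[-0.001,-0.029,0.0],[0.0,0.0,-0.21]],[[-0.002,-0.029,0.0],[0.0,0.0,-0.209]],[[-0.001,-0.029,0.0],[0.0,0.0,-0.21]],[[-0.002,-0.029,0.0],[0.0,0.0,-0.209]],[[-0.001,-0.029,0.0],[0.0,0.0,-0.21]],[[-0.002,-0.028,0.0],[0.0,0.0,-0.209]]]
[[[-0.001,-0.029,0.0],[0.0,0.0,-0.209]],[[-0.002,-0.029,0.0],[0.0,0.0,-0.21]],[[-0.001,-0.029,0.0],[0.0,0.0,-0.209]],[[-0.002,-0.029,0.0],[0.0,0.0,-0.21]],[[0.0,-0.002,0.0],[0.0,0.0,-0.017]]]
end [526.2 -44.9  68.9] [ 180.     0.  -143.7] 15 rows
then
[[[-0.002,0.036,0.0],[0.0,0.0,0.262]],[[-0.002,0.029,-0.042],[0.0,0.0,0.209]],[[-0.002,0.038,-0.08],[0.0,0.0,0.279]]]
end [503.8   1.3 129.9] [ 180.     0.  -165.2] 3 rows
```

View pics/p2.png

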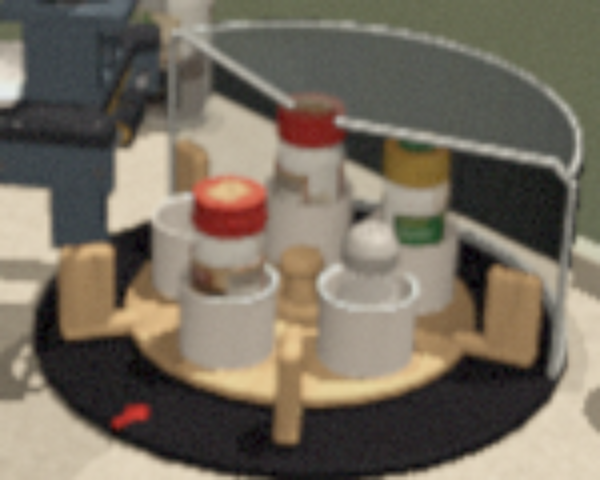

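The empty cup is now at crop (185,245), one place left of the front, which holds the red jar at (228,290). One more push of the tab at (88,290) brings it to the front.

Emit:
{"api": "send_rows", "payload": {
  "deltas": [
    [[-0.001, -0.029, 0.0], [0.0, 0.0, -0.209]],
    [[-0.002, -0.029, 0.0], [0.0, 0.0, -0.209]],
    [[-0.001, -0.029, 0.0], [0.0, 0.0, -0.21]],
    [[-0.002, -0.028, 0.0], [0.0, 0.0, -0.209]],
    [[-0.001, -0.029, 0.0], [0.0, 0.0, -0.21]],
    [[-0.002, -0.029, 0.0], [0.0, 0.0, -0.209]],
    [[-0.001, -0.029, 0.0], [0.0, 0.0, -0.21]],
    [[-0.002, -0.029, 0.0], [0.0, 0.0, -0.209]],
    [[-0.001, -0.029, 0.0], [0.0, 0.0, -0.21]],
    [[-0.002, -0.028, 0.0], [0.0, 0.0, -0.209]]
  ]
}}

```text
time_s: 9.2
ee_pos: [502.0, 7.9, 70.7]
ee_rot: [180.0, 0.1, -167.9]
force: [-1.2, 0.0, -0.2]
gripper_width: 0.4
gripper_force: 0.4
```

Emit:
{"api": "send_rows", "payload": {
  "deltas": [
    [[-0.001, -0.029, 0.0], [0.0, 0.0, -0.209]],
    [[-0.002, -0.029, 0.0], [0.0, 0.0, -0.21]],
    [[-0.001, -0.029, 0.0], [0.0, 0.0, -0.209]],
    [[-0.002, -0.029, 0.0], [0.0, 0.0, -0.21]],
    [[0.0, -0.002, 0.0], [0.0, 0.0, -0.017]],
    [[0, 0, 0], [0, 0, 0]],
    [[-0.002, 0.036, 0.0], [0.0, 0.0, 0.262]],
    [[-0.002, 0.029, -0.042], [0.0, 0.0, 0.209]],
    [[-0.002, 0.038, -0.08], [0.0, 0.0, 0.279]]
  ]
}}

```text
time_s: 10.1
ee_pos: [500.9, 1.8, 128.6]
ee_rot: [179.9, -0.4, -165.6]
force: [0.7, -0.2, -0.2]
gripper_width: 0.6
gripper_force: 0.0
```

```bash
cat >> plan.py <<'E'
def wrist(R,J1,S):
    M=(Ro.from_euler('z',J1,degrees=True)*Ro.from_euler('y',S,degrees=True)).inv()*R*Ro.from_euler('z',-90,degrees=True)
    z=M.apply([0,0,1]);out=[]
    for J5s in(1,-1):
        e=M.as_euler('ZYZ',degrees=True)
        j4,j5,j6=(e if J5s*e[1]>0 else [e[0]+180,-e[1],e[2]+180])
        out=[j4,j5,j6] if J5s==1 else out
    w=lambda a,lo:(a-lo)%360+lo
    return np.round([w(out[0],-77.06),out[1],w(out[2],-180)],0)
def hold(d,a,sg):
    """tool z = down rotated by a (deg) toward heading d; tool x = sg*d when down"""
    z=np.array([np.sin(np.radians(a))*np.cos(np.radians(d)),np.sin(np.radians(a))*np.sin(np.radians(d)),-np.cos(np.radians(a))])
    x=sg*np.array([np.cos(np.radians(a))*np.cos(np.radians(d)),np.cos(np.radians(a))*np.sin(np.radians(d)),np.sin(np.radians(a))])
    return Ro.from_matrix(np.c_[x,np.cross(z,x),z])
E
python3 - <<'E'
from plan import *
s=state();print(np.round(s["qpos"],2).tolist(),np.round(s["ee_pos"],1),wrist(Ro.from_euler('xyz',s["ee_rot"],degrees=True),s["qpos"][0],s["qpos"][1]+s["qpos"][2]))
for sg in(1,-1):
    print(sg,"grasp",wrist(hold(-98,-25,sg),-33,130),"down",wrist(hold(-98,0,sg),-30,130))
    for d in range(-180,180,30): print(d,wrist(hold(d,65,sg),-35,125),wrist(hold(d,0,sg),-30,130))
E
```

```text
[-1.1, 16.99, 107.35, -0.0, 56.06, -105.52] [500.9   1.8 128.6] [  -0.   56. -106.]
1 grasp [ 25.  64. 141.] down [ -0.  50. 158.]
-180 [ -34.  111. -120.] [   0.   50. -120.]
-150 [ -55.   94. -138.] [   0.   50. -150.]
-120 [ -72.   72. -149.] [  -0.   50. -180.]
-90 [ 274.   48. -154.] [ -0.  50. 150.]
-60 [ 252.   24. -149.] [  0.  50. 120.]
-30 [155.  11. -68.] [ 0. 50. 90.]
0 [ 99.  32. -27.] [ 0. 50. 60.]
30 [ 81.  56. -27.] [ 0. 50. 30.]
60 [ 67.  80. -34.] [ 0. 50.  0.]
90 [ 49. 101. -47.] [  0.  50. -30.]
120 [ 25. 115. -67.] [  0.  50. -60.]
150 [ -5. 120. -95.] [  0.  50. -90.]
-1 grasp [ 25.  64. -39.] down [ -0.  50. -22.]
-180 [-34. 111.  60.] [ 0. 50. 60.]
-150 [-55.  94.  42.] [ 0. 50. 30.]
-120 [-72.  72.  31.] [ 0. 50.  0.]
-90 [274.  48.  26.] [  0.  50. -30.]
-60 [252.  24.  31.] [  0.  50. -60.]
-30 [155.  11. 112.] [  0.  50. -90.]
0 [ 99.  32. 153.] [   0.   50. -120.]
30 [ 81.  56. 153.] [   0.   50. -150.]
60 [ 67.  80. 146.] [   0.   50. -180.]
90 [ 49. 101. 133.] [  0.  50. 150.]
120 [ 25. 115. 113.] [  0.  50. 120.]
150 [ -5. 120.  85.] [ 0. 50. 90.]
```

```bash
python3 - <<'E'
from plan import *
d0=-98;sg=-1
for S in(115,130,145):
    print(S,"grasp",wrist(hold(d0,-40,sg),-28,S),[ (d,wrist(hold(d,50,sg),-25,S).tolist()) for d in(-98,-115,-135,-150)])
# go above jar: grasp point h from bottom 60
u=np.array([np.cos(np.radians(d0)),np.sin(np.radians(d0))]);g=np.r_[np.array([405.4,-239.9])+u*7.5,27]
Rg=hold(d0,-40,sg)
tcp=g+Rg.apply([0,0,5]);pre=g+Rg.apply([0,0,-75]);print(g,tcp,pre,Rg.as_euler('xyz',degrees=True))
c=json.load(open("cmd.json"))
mid=[430,-150,200]
plan([(np.r_[c[0][:2],200],Ro.from_quat(c[1])),(mid,down(82)),([440,-215,200],hold(d0,0,sg)),(pre+[0,0,40],Rg)])
print("b");plan([(pre,Rg),(tcp,Rg,20)])
E
```

```text
115 grasp [ 37.  83. -31.] [(-98, [-56.0, 62.0, 10.0]), (-115, [-53.0, 74.0, 20.0]), (-135, [-46.0, 88.0, 32.0]), (-150, [-39.0, 97.0, 42.0])]
130 grasp [ 40.  71. -40.] [(-98, [-65.0, 54.0, 25.0]), (-115, [-57.0, 66.0, 33.0]), (-135, [-47.0, 78.0, 43.0]), (-150, [-39.0, 86.0, 51.0])]
145 grasp [ 44.  60. -51.] [(-98, [-76.0, 49.0, 43.0]), (-115, [-64.0, 58.0, 48.0]), (-135, [-51.0, 68.0, 54.0]), (-150, [-41.0, 74.0, 61.0])]
[ 404.35620174 -247.32701052   27.        ] [ 404.80349547 -244.14435029   23.16977778] [ 397.64679588 -295.06691388   84.45333323] [180. -40.  82.]
[[[0.0,0.0,-0.07],[0.0,0.0,0.0]],[[0.0,0.0,-0.07],[0.0,0.0,0.0]],[[0.016,-0.018,0.0],[0.0,0.0,0.281]],[[0.013,-0.02,0.0],[0.0,0.0,0.282]],[[0.01,-0.022,0.0],[0.0,0.0,0.281]],[[0.007,-0.023,0.0],[0.0,0.0,0.281]],[[0.003,-0.024,0.0],[0.0,0.0,0.281]],[[0.0,-0.024,0.0],[0.0,0.0,0.282]],[[-0.003,-0.024,0.0],[0.0,0.0,0.281]],[[-0.006,-0.023,0.0],[0.0,0.0,0.281]]]
[[[-0.01,-0.022,0.0],[0.0,0.0,0.281]],[[-0.013,-0.021,0.0],[0.0,0.0,0.282]],[[-0.015,-0.018,0.0],[0.0,0.0,0.281]],[[-0.018,-0.016,0.0],[0.0,0.0,0.281]],[[-0.02,-0.014,0.0],[0.0,0.0,0.282]],[[-0.021,-0.01,0.0],[0.0,0.0,0.281]],[[-0.063,0.019,0.0],[0.0,0.0,0.0]],[[-0.063,0.019,0.0],[0.0,0.0,0.0]],[[-0.034,-0.012,0.03],[0.0,0.279,0.0]],[[-0.038,-0.013,0.025],[0.0,0.28,0.0]]]
[[[-0.041,-0.012,0.02],[0.0,0.279,0.0]],[[-0.044,-0.013,0.014],[0.0,0.279,0.0]],[[-0.045,-0.012,0.007],[0.0,0.279,0.0]]]
end [ 397.6 -295.3  124.4] [-180.  -40.   82.] 23 rows
b
[[[-0.051,0.0,0.061],[0.0,0.0,0.0]],[[0.0,0.0,0.032],[0.0,0.0,0.0]],[[0.0,0.0,0.032],[0.0,0.0,0.0]],[[0.0,0.0,0.032],[0.0,0.0,0.0]],[[0.0,0.0,0.032],[0.0,0.0,0.0]],[[0.0,0.0,0.032],[0.0,0.0,0.0]]]
end [ 404.8 -244.3   23.3] [-180.  -40.   82.] 6 rows
```

Emit:
{"api": "send_rows", "payload": {
  "deltas": [
    [[0.0, 0.0, -0.07], [0.0, 0.0, 0.0]],
    [[0.0, 0.0, -0.07], [0.0, 0.0, 0.0]],
    [[0.016, -0.018, 0.0], [0.0, 0.0, 0.281]],
    [[0.013, -0.02, 0.0], [0.0, 0.0, 0.282]],
    [[0.01, -0.022, 0.0], [0.0, 0.0, 0.281]],
    [[0.007, -0.023, 0.0], [0.0, 0.0, 0.281]],
    [[0.003, -0.024, 0.0], [0.0, 0.0, 0.281]],
    [[0.0, -0.024, 0.0], [0.0, 0.0, 0.282]],
    [[-0.003, -0.024, 0.0], [0.0, 0.0, 0.281]],
    [[-0.006, -0.023, 0.0], [0.0, 0.0, 0.281]]
  ],
  "grip": 0
}}

```text
time_s: 11.1
ee_pos: [460.8, -85.0, 200.4]
ee_rot: [180.0, 0.0, 130.0]
force: [0.9, 0.3, -0.1]
gripper_width: 77.6
gripper_force: 0.0
```

Emit:
{"api": "send_rows", "payload": {
  "deltas": [
    [[-0.01, -0.022, 0.0], [0.0, 0.0, 0.281]],
    [[-0.013, -0.021, 0.0], [0.0, 0.0, 0.282]],
    [[-0.015, -0.018, 0.0], [0.0, 0.0, 0.281]],
    [[-0.018, -0.016, 0.0], [0.0, 0.0, 0.281]],
    [[-0.02, -0.014, 0.0], [0.0, 0.0, 0.282]],
    [[-0.021, -0.01, 0.0], [0.0, 0.0, 0.281]],
    [[-0.063, 0.019, 0.0], [0.0, 0.0, 0.0]],
    [[-0.063, 0.019, 0.0], [0.0, 0.0, 0.0]],
    [[-0.034, -0.012, 0.03], [0.0, 0.279, 0.0]],
    [[-0.038, -0.013, 0.025], [0.0, 0.28, 0.0]]
  ]
}}

```text
time_s: 12.1
ee_pos: [424.0, -246.8, 171.4]
ee_rot: [179.7, -16.2, 82.2]
force: [0.9, -0.2, -1.2]
gripper_width: 91.1
gripper_force: 0.0
```

Emit:
{"api": "send_rows", "payload": {
  "deltas": [
    [[-0.041, -0.012, 0.02], [0.0, 0.279, 0.0]],
    [[-0.044, -0.013, 0.014], [0.0, 0.279, 0.0]],
    [[-0.045, -0.012, 0.007], [0.0, 0.279, 0.0]],
    [[0, 0, 0], [0, 0, 0]],
    [[0, 0, 0], [0, 0, 0]],
    [[0, 0, 0], [0, 0, 0]]
  ]
}}

```text
time_s: 12.7
ee_pos: [398.2, -294.4, 125.7]
ee_rot: [179.9, -39.9, 82.1]
force: [-0.4, 0.4, 1.1]
gripper_width: 91.3
gripper_force: 0.0
```

```bash
python3 - <<'E'
from plan import *
s=state();print(np.round(s["qpos"],1),np.round(s["ee_pos"],1),np.round(s["ee_rot"],1),s["gripper_width"])
c=calibration("wrist");im=grab_frame("wrist");sd=grab_frame("side")
o=np.zeros((480,800,3),np.uint8);o[:360,:480]=cv2.resize(im,(480,360));o[:,480:]=cv2.resize(sd[240:420,230:350],(320,480));cv2.imwrite("pics/w.png",o[:,:,::-1])
# predicted jar ends in wrist image
print(proj("wrist",[[412.9,-188,22.5],[398,-292,22.5]],c))
m={}
for n in("wrist","side"):
    if n=="wrist": cc=c
    for r in trace(n,"green_jar")[:3]: print(n,round(r["p"],2),np.round(r["bbox"]))
E
```

```text
[-54.5  31.1  96.5  26.3  84.3 -56.9] [ 398.2 -294.4  125.7] [179.9 -39.9  82.1] 91.33677032336615
[[320.43135257 208.33057283]
 [319.73536534 336.34338774]]
wrist 0.77 [292. 203.  63. 123.]
wrist 0.7 [169.  76. 110.  94.]
side 0.85 [310. 343.  20.  21.]
side 0.62 [239. 307.  43.  21.]
side 0.56 [344. 371.  52.  27.]
```

View pics/w.png

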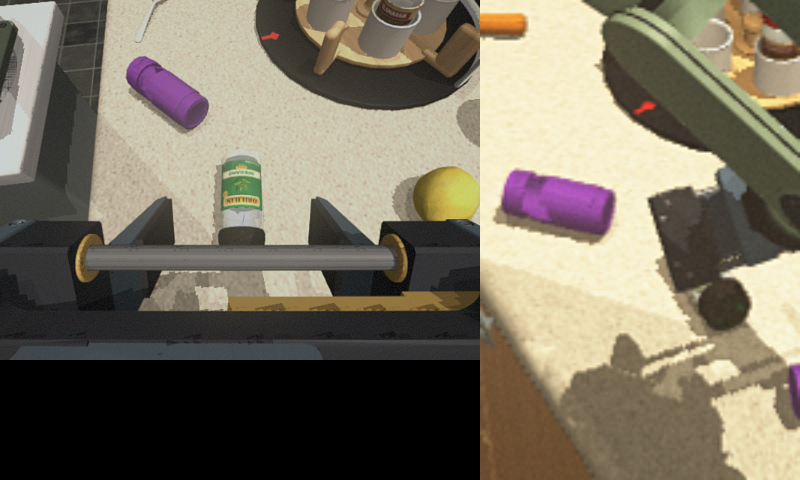

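In the wrist picture the green jar lies at crop (241,200), centred between the fingers with its cap near the hand, as predicted. Going in to grip.

Emit:
{"api": "send_rows", "payload": {
  "deltas": [
    [[-0.051, 0.0, 0.061], [0.0, 0.0, 0.0]],
    [[0.0, 0.0, 0.032], [0.0, 0.0, 0.0]],
    [[0.0, 0.0, 0.032], [0.0, 0.0, 0.0]],
    [[0.0, 0.0, 0.032], [0.0, 0.0, 0.0]],
    [[0.0, 0.0, 0.032], [0.0, 0.0, 0.0]],
    [[0.0, 0.0, 0.032], [0.0, 0.0, 0.0]],
    [[0, 0, 0], [0, 0, 0]],
    [[0, 0, 0], [0, 0, 0]]
  ]
}}

```text
time_s: 13.7
ee_pos: [405.4, -244.3, 24.2]
ee_rot: [179.9, -39.9, 82.1]
force: [-0.4, -0.3, -0.2]
gripper_width: 91.3
gripper_force: 0.0
```

Emit:
{"api": "send_rows", "payload": {
  "deltas": [
    [[0, 0, 0], [0, 0, 0]],
    [[0, 0, 0], [0, 0, 0]],
    [[0, 0, 0], [0, 0, 0]],
    [[0, 0, 0], [0, 0, 0]],
    [[0, 0, 0], [0, 0, 0]],
    [[0, 0, 0], [0, 0, 0]],
    [[0, 0, 0], [0, 0, 0]],
    [[0, 0, 0], [0, 0, 0]]
  ],
  "grip": 0.7,
  "grip_force": 25
}}

```text
time_s: 14.5
ee_pos: [404.9, -244.4, 23.3]
ee_rot: [-180.0, -40.0, 82.0]
force: [0.6, -0.3, 1.1]
gripper_width: 42.8
gripper_force: 25.0
```

```bash
python3 - <<'E'
from plan import *
s=state();print(np.round(s["qpos"],1),np.round(s["ee_pos"],1),np.round(s["ee_rot"],1),s["gripper_width"],s["gripper_force"],s["force"])
d0=-98;sg=-1;c=json.load(open("cmd.json"));p=np.array(c[0])
# lift 110, tilt to 50 with yaw to d=-120 at (400,-240)
plan([(p+[0,0,110],Ro.from_quat(c[1]),30),([410,-230,150],hold(-98,0,sg)),([410,-230,150],hold(-115,50,sg))],deg=7)
E
```

```text
[-51.2  36.5 106.   29.9  70.1 -61.8] [ 404.9 -244.4   23.3] [-180.  -40.   82.] 42.7643405870377 24.997281837277114 [ 0.55210358 -0.29046231  1.13309634]
[[[0.035,0.0,-0.042],[0.0,0.0,0.0]],[[0.036,0.0,-0.042],[0.0,0.0,0.0]],[[0.035,0.0,-0.042],[0.0,0.0,0.0]],[[0.035,0.0,-0.043],[0.0,0.0,0.0]],[[0.007,0.001,-0.001],[0.0,-0.233,0.0]],[[0.008,0.001,-0.002],[0.0,-0.232,0.0]],[[0.007,0.001,-0.003],[0.0,-0.233,0.0]],[[0.006,0.001,-0.003],[0.0,-0.233,0.0]],[[0.007,0.001,-0.004],[0.0,-0.232,0.0]],[[0.005,0.001,-0.005],[0.0,-0.233,0.0]]]
[[[0.0,0.0,0.0],[0.032,-0.217,0.069]],[[0.0,0.0,0.0],[0.033,-0.216,0.07]],[[0.0,0.0,0.0],[0.032,-0.217,0.069]],[[0.0,0.0,0.0],[0.032,-0.216,0.069]],[[0.0,0.0,0.0],[0.033,-0.217,0.07]],[[0.0,0.0,0.0],[0.032,-0.216,0.069]],[[0.0,0.0,0.0],[0.033,-0.217,0.069]],[[0.0,0.0,0.0],[0.032,-0.216,0.07]]]
end [ 409.8 -230.1  149.9] [180.  50.  65.] 18 rows
```

Emit:
{"api": "send_rows", "payload": {
  "deltas": [
    [[0.035, 0.0, -0.042], [0.0, 0.0, 0.0]],
    [[0.036, 0.0, -0.042], [0.0, 0.0, 0.0]],
    [[0.035, 0.0, -0.042], [0.0, 0.0, 0.0]],
    [[0.035, 0.0, -0.043], [0.0, 0.0, 0.0]],
    [[0.007, 0.001, -0.001], [0.0, -0.233, 0.0]],
    [[0.008, 0.001, -0.002], [0.0, -0.232, 0.0]],
    [[0.007, 0.001, -0.003], [0.0, -0.233, 0.0]],
    [[0.006, 0.001, -0.003], [0.0, -0.233, 0.0]],
    [[0.007, 0.001, -0.004], [0.0, -0.232, 0.0]],
    [[0.005, 0.001, -0.005], [0.0, -0.233, 0.0]]
  ]
}}

```text
time_s: 15.5
ee_pos: [409.8, -230.0, 150.5]
ee_rot: [179.9, 0.2, 82.0]
force: [-0.5, 0.2, -1.0]
gripper_width: 43.3
gripper_force: 25.0
```

Emit:
{"api": "send_rows", "payload": {
  "deltas": [
    [[0.0, 0.0, 0.0], [0.032, -0.217, 0.069]],
    [[0.0, 0.0, 0.0], [0.033, -0.216, 0.07]],
    [[0.0, 0.0, 0.0], [0.032, -0.217, 0.069]],
    [[0.0, 0.0, 0.0], [0.032, -0.216, 0.069]],
    [[0.0, 0.0, 0.0], [0.033, -0.217, 0.07]],
    [[0.0, 0.0, 0.0], [0.032, -0.216, 0.069]],
    [[0.0, 0.0, 0.0], [0.033, -0.217, 0.069]],
    [[0.0, 0.0, 0.0], [0.032, -0.216, 0.07]],
    [[0, 0, 0], [0, 0, 0]],
    [[0, 0, 0], [0, 0, 0]]
  ]
}}

```text
time_s: 16.5
ee_pos: [409.9, -229.8, 149.4]
ee_rot: [-179.8, 49.9, 65.2]
force: [0.8, -0.6, -0.9]
gripper_width: 42.8
gripper_force: 25.0
```

```bash
python3 - <<'E'
from plan import *
s=state();print(np.round(s["qpos"],1),np.round(s["ee_pos"],1),np.round(s["ee_rot"],1),s["gripper_width"],s["gripper_force"],s["force"])
c=calibration("wrist");im=grab_frame("wrist");sd=grab_frame("side");sc=grab_frame("scene")
R=Ro.from_euler('xyz',s["ee_rot"],degrees=True);p=np.array(s["ee_pos"])
g=p-R.apply([0,0,5]);print("grasp",g)
o=np.zeros((480,800,3),np.uint8);o[:,:400]=cv2.resize(sc[220:400,270:420],(400,480));o[:,400:]=cv2.resize(sd[220:400,245:395],(400,480));cv2.imwrite("pics/st.png",o[:,:,::-1])
for n,x,y,cc in(("scene",270,220,0),("side",245,220,400)):
    q=proj(n,[g+[0,0,-60],g+[0,0,45]]);print(n,((q-[x,y])*[400/150,480/180]+[cc,0]).round())
E
```

```text
[ -2.   24.7 112.2 -46.9  74.6  49.1] [ 409.9 -229.8  149.4] [-179.8   49.9   65.2] 42.79797362892446 24.99696520739235 [ 0.83560781 -0.57385372 -0.87692043]
grasp [ 411.4890481  -226.3816962   152.62502111]
scene [[171. 265.]
 [178. 135.]]
side [[584. 259.]
 [584. 169.]]
```

View pics/st.png

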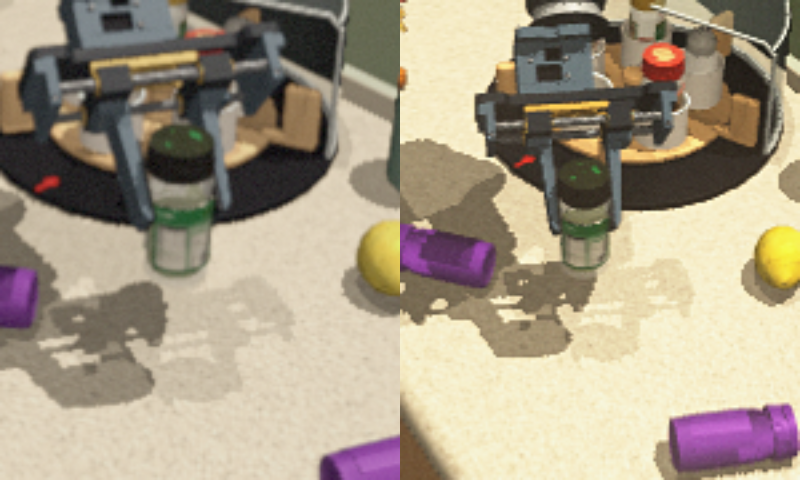

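The jar hangs upright with its black cap on top, bottom at crop (180,265) in the scene view, about 92 mm above the worktop. Lowering it.

Emit:
{"api": "send_rows", "payload": {
  "deltas": [
    [[0.026, 0, 0.022], [0, 0, 0]],
    [[0.026, 0, 0.022], [0, 0, 0]],
    [[0.026, 0, 0.022], [0, 0, 0]],
    [[0.026, 0, 0.022], [0, 0, 0]],
    [[0.023, 0, 0.019], [0, 0, 0]],
    [[0, 0, 0], [0, 0, 0]],
    [[0, 0, 0], [0, 0, 0]]
  ]
}}

```text
time_s: 17.35
ee_pos: [409.9, -230.7, 67.4]
ee_rot: [180.0, 50.0, 65.0]
force: [0.0, -0.1, -1.8]
gripper_width: 43.1
gripper_force: 25.0
```

Emit:
{"api": "send_rows", "payload": {
  "deltas": [
    [[0.003, 0, 0.0025], [0, 0, 0]],
    [[0.003, 0, 0.0025], [0, 0, 0]],
    [[0, 0, 0], [0, 0, 0]],
    [[0, 0, 0], [0, 0, 0]]
  ]
}}

```text
time_s: 17.75
ee_pos: [410.0, -230.3, 63.2]
ee_rot: [180.0, 50.0, 65.0]
force: [0.6, 0.2, -0.7]
gripper_width: 43.0
gripper_force: 25.0
```

Emit:
{"api": "send_rows", "payload": {
  "deltas": [
    [[0.003, 0, 0.0025], [0, 0, 0]],
    [[0.003, 0, 0.0025], [0, 0, 0]],
    [[0, 0, 0], [0, 0, 0]],
    [[0, 0, 0], [0, 0, 0]]
  ]
}}

```text
time_s: 18.15
ee_pos: [409.8, -230.3, 59.0]
ee_rot: [-180.0, 50.0, 65.0]
force: [0.2, -0.1, -0.9]
gripper_width: 43.1
gripper_force: 25.0
```

Emit:
{"api": "send_rows", "payload": {
  "deltas": [
    [[0.003, 0, 0.0025], [0, 0, 0]],
    [[0, 0, 0], [0, 0, 0]],
    [[0, 0, 0], [0, 0, 0]]
  ]
}}

```text
time_s: 18.45
ee_pos: [409.8, -230.3, 57.1]
ee_rot: [-180.0, 50.0, 65.0]
force: [0.6, -0.0, -0.7]
gripper_width: 43.1
gripper_force: 25.0
```

Emit:
{"api": "send_rows", "payload": {
  "deltas": [
    [[0.0015, 0, 0.0013], [0, 0, 0]],
    [[0, 0, 0], [0, 0, 0]],
    [[0, 0, 0], [0, 0, 0]]
  ]
}}

```text
time_s: 18.75
ee_pos: [409.9, -230.4, 56.3]
ee_rot: [180.0, 50.0, 65.0]
force: [-0.7, 0.6, -0.0]
gripper_width: 43.0
gripper_force: 25.0
```

Emit:
{"api": "send_rows", "payload": {
  "deltas": [
    [[0.0015, 0, 0.0013], [0, 0, 0]],
    [[0, 0, 0], [0, 0, 0]],
    [[0, 0, 0], [0, 0, 0]]
  ]
}}

```text
time_s: 19.05
ee_pos: [409.8, -230.5, 56.2]
ee_rot: [180.0, 50.1, 65.0]
force: [-0.5, 2.3, 5.4]
gripper_width: 43.3
gripper_force: 25.0
```

Emit:
{"api": "send_rows", "payload": {
  "deltas": [
    [[0.0015, 0, 0.0013], [0, 0, 0]],
    [[0, 0, 0], [0, 0, 0]],
    [[0, 0, 0], [0, 0, 0]]
  ]
}}

```text
time_s: 19.35
ee_pos: [409.7, -230.8, 56.0]
ee_rot: [179.9, 50.2, 65.0]
force: [-0.6, 3.1, 9.8]
gripper_width: 42.7
gripper_force: 25.0
```

Contact force is rising, so the jar is on the worktop. I'll unload a little, open, and back away along the tool.

Emit:
{"api": "send_rows", "payload": {
  "deltas": [
    [[-0.002, 0, -0.0017], [0, 0, 0]],
    [[0, 0, 0], [0, 0, 0]]
  ]
}}

```text
time_s: 19.55
ee_pos: [409.9, -230.4, 56.0]
ee_rot: [180.0, 50.0, 65.0]
force: [-0.1, 2.6, 5.3]
gripper_width: 42.5
gripper_force: 25.0
```

Emit:
{"api": "send_rows", "payload": {
  "deltas": [
    [[0, 0, 0], [0, 0, 0]],
    [[0, 0, 0], [0, 0, 0]],
    [[0, 0, 0], [0, 0, 0]],
    [[0, 0, 0], [0, 0, 0]],
    [[0, 0, 0], [0, 0, 0]]
  ],
  "grip": 0.2
}}

```text
time_s: 20.05
ee_pos: [409.8, -230.3, 55.3]
ee_rot: [-180.0, 50.0, 65.0]
force: [0.5, -1.3, -0.5]
gripper_width: 72.9
gripper_force: 0.0
```

Emit:
{"api": "send_rows", "payload": {
  "deltas": [
    [[0, 0, -0.02], [0, 0, 0]],
    [[0, 0, -0.04], [0, 0, 0]],
    [[0, 0, -0.06], [0, 0, 0]],
    [[0, 0, -0.06], [0, 0, 0]],
    [[0, 0, -0.06], [0, 0, 0]],
    [[0, 0, 0], [0, 0, 0]],
    [[0, 0, 0], [0, 0, 0]]
  ]
}}

```text
time_s: 20.75
ee_pos: [448.8, -146.5, 132.8]
ee_rot: [179.9, 50.0, 65.0]
force: [-0.1, -0.4, 0.3]
gripper_width: 72.5
gripper_force: 0.0
```

```bash
cat >> fit.py <<'E'
def fitstand(masks,x0,cal,z=0):
    cs={}
    for n,m in masks.items():
        k,_=cv2.findContours(m.astype(np.uint8),cv2.RETR_EXTERNAL,cv2.CHAIN_APPROX_NONE)
        cs[n]=cv2.convexHull(max(k,key=cv2.contourArea)).astype(np.float32)
    def f(v):
        e=0
        for n,k in cs.items():
            h=hull(n,cyl(np.array([v[0],v[1],z]),[0,0,1],105,22.5),cal[n])
            i=cv2.intersectConvexConvex(h,k)[0];e+=1-i/(cv2.contourArea(h)+cv2.contourArea(k)-i)
        return e
    return minimize(f,x0,method="Nelder-Mead",options=dict(initial_simplex=np.array(x0)+np.array([[0,0],[15,0],[0,15]])))
E
python3 - <<'E'
from plan import *
from fit import *
s=state();print(np.round(s["qpos"],1),np.round(s["ee_pos"],1),np.round(s["ee_rot"],1),s["gripper_width"])
cal={};M={};I={}
for n in("scene","side"):
    I[n]=grab_frame(n);cal[n]=calibration(n);pr=proj(n,[411,-228,52],cal[n])[0]
    for r in trace(n,"green_jar"):
        b=r["bbox"];print(n,round(r["p"],2),np.round(b),pr.round())
        if n not in M and np.hypot(b[0]+b[2]/2-pr[0],b[1]+b[3]/2-pr[1])<25: M[n]=r["pixels"]
print(M.keys())
r=fitstand(M,[411,-228],cal);print(r.x,r.fun)
for n in M: r1=fitstand({n:M[n]},[411,-228],cal);print(n,r1.x,r1.fun)
o=np.zeros((480,800,3),np.uint8);o[:,:400]=cv2.resize(I["scene"][220:400,270:420],(400,480));o[:,400:]=cv2.resize(I["side"][220:400,245:395],(400,480));cv2.imwrite("pics/st2.png",o[:,:,::-1])
E
```

```text
[  6.7  29.  107.1 -41.6  79.3  53.1] [ 448.8 -146.5  132.8] [179.9  50.   65. ] 72.52734270825799
scene 0.98 [322. 305.  26.  64.] [334. 337.]
scene 0.83 [391. 378.  64.  39.] [334. 337.]
scene 0.72 [228. 316.  55.  23.] [334. 337.]
side 0.77 [239. 306.  45.  21.] [314. 330.]
side 0.64 [346. 371.  51.  27.] [314. 330.]
side 0.58 [303. 307.  19.  47.] [314. 330.]
dict_keys(['scene', 'side'])
[ 409.28548387 -230.31865493] 0.10061324083609369
scene [ 409.93033913 -230.47333993] 0.03325594693308065
side [ 409.67736091 -228.26419249] 0.04415976675655475
```

View pics/st2.png

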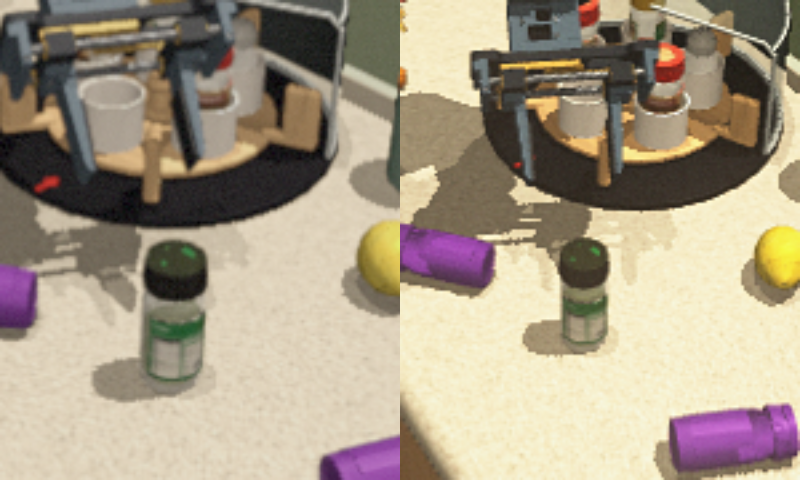

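The green jar stands upright at scene crop (175,310), which is world (410,-229.5). The empty cup is at the front, crop (112,110), and is partly hidden by the hand. Now I'll turn the tool down above the jar.

```bash
python3 - <<'E'
from plan import *
s=state();p=s["ee_pos"];R=Ro.from_euler('xyz',s["ee_rot"],degrees=True)
plan([([445,-155,220],R),([410,-229.5,220],down(8.8))],p=p,R=R)
print("b");plan([([410,-229.5,71],down(8.8),35)])
E
```

```text
[[[-0.072,0.001,-0.05],[0.0,0.0,0.0]],[[-0.073,0.0,-0.051],[0.0,0.0,0.0]],[[-0.012,0.0,0.014],[0.095,0.178,0.204]],[[-0.013,0.002,0.013],[0.094,0.178,0.203]],[[-0.013,0.004,0.012],[0.095,0.178,0.203]],[[-0.014,0.005,0.01],[0.094,0.179,0.204]],[[-0.015,0.008,0.008],[0.095,0.178,0.204]],[[-0.014,0.009,0.007],[0.095,0.178,0.203]],[[-0.013,0.011,0.005],[0.094,0.178,0.204]],[[-0.013,0.013,0.004],[0.095,0.178,0.203]]]
[[[-0.012,0.014,0.001],[0.094,0.179,0.204]]]
end [ 409.8 -229.5  220.1] [180.   -0.    8.8] 11 rows
b
[[[0.0,0.0,0.06],[0.0,0.0,0.0]],[[0.0,0.0,0.059],[0.0,0.0,0.0]],[[0.0,0.0,0.06],[0.0,0.0,0.0]],[[0.0,0.0,0.06],[0.0,0.0,0.0]],[[0.0,0.0,0.059],[0.0,-0.001,0.0]]]
end [ 409.8 -229.5   71.1] [180.    0.    8.8] 5 rows
```

Emit:
{"api": "send_rows", "payload": {
  "deltas": [
    [[-0.072, 0.001, -0.05], [0.0, 0.0, 0.0]],
    [[-0.073, 0.0, -0.051], [0.0, 0.0, 0.0]],
    [[-0.012, 0.0, 0.014], [0.095, 0.178, 0.204]],
    [[-0.013, 0.002, 0.013], [0.094, 0.178, 0.203]],
    [[-0.013, 0.004, 0.012], [0.095, 0.178, 0.203]],
    [[-0.014, 0.005, 0.01], [0.094, 0.179, 0.204]],
    [[-0.015, 0.008, 0.008], [0.095, 0.178, 0.204]],
    [[-0.014, 0.009, 0.007], [0.095, 0.178, 0.203]],
    [[-0.013, 0.011, 0.005], [0.094, 0.178, 0.204]],
    [[-0.013, 0.013, 0.004], [0.095, 0.178, 0.203]]
  ],
  "grip": 0
}}

```text
time_s: 21.95
ee_pos: [414.1, -221.5, 219.9]
ee_rot: [177.6, 5.0, 14.3]
force: [0.0, 0.3, -0.3]
gripper_width: 91.0
gripper_force: 0.0
```

Emit:
{"api": "send_rows", "payload": {
  "deltas": [
    [[-0.012, 0.014, 0.001], [0.094, 0.179, 0.204]],
    [[0, 0, 0], [0, 0, 0]],
    [[0, 0, 0], [0, 0, 0]],
    [[0, 0, 0], [0, 0, 0]]
  ]
}}

```text
time_s: 22.35
ee_pos: [410.8, -228.5, 220.2]
ee_rot: [-180.0, -0.1, 8.9]
force: [-0.0, 0.4, -0.6]
gripper_width: 91.2
gripper_force: 0.0
```

```bash
python3 - <<'E'
from plan import *
from fit import *
s=state();print(np.round(s["qpos"],1),np.round(s["ee_pos"],1),np.round(s["ee_rot"],1),s["gripper_width"])
c=calibration("wrist");im=grab_frame("wrist")
print("wrist cam pos",(-np.array(c["R"]).T@np.array(c["t"])).round(), "jar cap pred px",proj("wrist",[409.8,-229.5,105],c).round())
for r in trace("wrist","green_jar")[:2]:
    ys,xs=np.nonzero(r["pixels"]);print(round(r["p"],2),np.round(r["bbox"]))
S={}
for n in("scene","side"):
    S[n]=grab_frame(n);cal=calibration(n)
    for l in("empty_cup","turntable"):
        for r in trace(n,l)[:2]: print(n,l,round(r["p"],2),np.round(r["bbox"]))
    q=lambda z,rr:hull(n,np.c_[566.2+rr*np.cos(T),25.6+rr*np.sin(T),np.full(len(T),z)],cal)
    I=cv2.resize(S[n],None,fx=4,fy=4,interpolation=cv2.INTER_CUBIC)
    cv2.polylines(I,[((q(69,30)+.5)*4).astype(int)],True,(255,0,0),1);cv2.polylines(I,[((q(21,30)+.5)*4).astype(int)],True,(0,0,255),1)
    u,v=(proj(n,[566,25.6,50])[0]*4).astype(int);S[n]=I[v-240:v+240,u-200:u+200]
cv2.imwrite("pics/cup.png",np.hstack([S["scene"],S["side"]])[:,:,::-1])
E
```

```text
[-30.5   9.1 103.3   0.   67.5  50.5] [ 410.8 -228.5  220.2] [-1.8e+02 -1.0e-01  8.9e+00] 91.17905083693053
wrist cam pos [ 489. -217.  376.] jar cap pred px [[322. 242.]]
0.76 [116. 224. 106.  86.]
0.63 [298. 192.  57.  74.]
scene empty_cup 0.86 [270. 238. 122.  58.]
scene empty_cup 0.65 [325. 218.  18.  18.]
scene turntable 0.62 [269. 238. 123.  55.]
scene turntable 0.41 [262. 199. 138. 106.]
side empty_cup 0.97 [280. 232.  98.  62.]
side turntable 0.74 [282. 233. 100.  58.]
side turntable 0.67 [338. 240.  13.   6.]
```

View pics/cup.png

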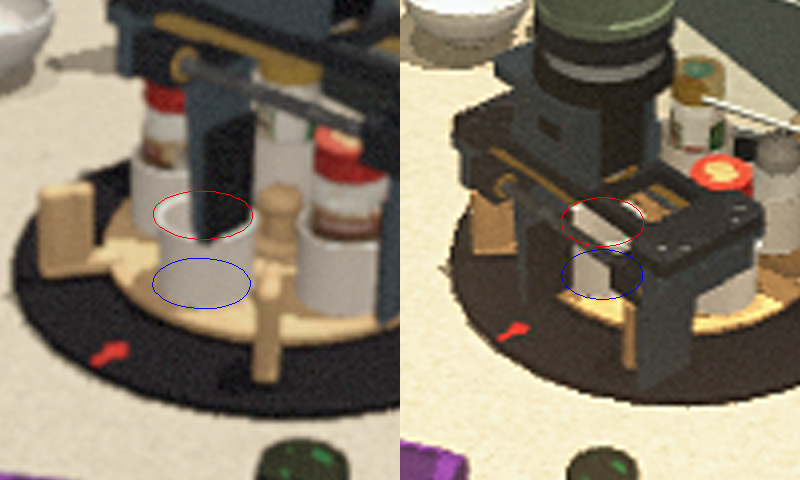

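The scene crop shows the cup outline at (208,250) within 1–2 px of the predicted circle. The hand hides the cup in the side view, so I'll take the jar and measure the cup with the wrist camera on the way.

Emit:
{"api": "send_rows", "payload": {
  "deltas": [
    [[0.0, 0.0, 0.06], [0.0, 0.0, 0.0]],
    [[0.0, 0.0, 0.059], [0.0, 0.0, 0.0]],
    [[0.0, 0.0, 0.06], [0.0, 0.0, 0.0]],
    [[0.0, 0.0, 0.06], [0.0, 0.0, 0.0]],
    [[0.0, 0.0, 0.059], [0.0, 0.0, 0.0]],
    [[0, 0, 0], [0, 0, 0]],
    [[0, 0, 0], [0, 0, 0]]
  ]
}}

```text
time_s: 23.45
ee_pos: [411.4, -229.0, 71.9]
ee_rot: [180.0, -0.1, 8.9]
force: [0.3, -0.0, 0.7]
gripper_width: 90.8
gripper_force: 0.0
```

Emit:
{"api": "send_rows", "payload": {
  "deltas": [
    [[0, 0, 0], [0, 0, 0]],
    [[0, 0, 0], [0, 0, 0]],
    [[0, 0, 0], [0, 0, 0]],
    [[0, 0, 0], [0, 0, 0]],
    [[0, 0, 0], [0, 0, 0]],
    [[0, 0, 0], [0, 0, 0]],
    [[0, 0, 0], [0, 0, 0]],
    [[0, 0, 0], [0, 0, 0]]
  ],
  "grip": 0.7,
  "grip_force": 25
}}

```text
time_s: 24.25
ee_pos: [411.2, -229.1, 71.7]
ee_rot: [180.0, -0.2, 8.8]
force: [-0.7, 0.7, 1.8]
gripper_width: 44.4
gripper_force: 25.0
```

```bash
python3 - <<'E'
from plan import *
s=state();p=s["ee_pos"];R=Ro.from_euler('xyz',s["ee_rot"],degrees=True);print(np.round(p,1),np.round(s["ee_rot"],1),s["gripper_width"],s["gripper_force"])
plan([([410,-229.5,240],down(8.8),35),([470,10,240],down(8.8),40)],p=p,R=R)
E
```

```text
[ 411.2 -229.1   71.7] [180.   -0.2   8.8] 44.42958403171753 24.98931915596131
[[[0.0,0.0,-0.067],[0.0,-0.001,0.0]],[[-0.001,0.0,-0.068],[0.0,-0.001,0.001]],[[0.0,0.0,-0.067],[0.001,-0.001,0.0]],[[0.0,0.001,-0.067],[0.0,-0.001,0.0]],[[-0.001,0.0,-0.068],[0.0,-0.001,0.0]],[[0.027,-0.065,0.0],[0.0,0.0,0.0]],[[0.028,-0.065,0.0],[0.0,0.0,0.0]],[[0.027,-0.065,0.0],[0.0,0.0,0.0]],[[0.028,-0.065,0.0],[0.0,0.0,0.0]],[[0.027,-0.065,0.0],[0.0,0.0,0.0]]]
[[[0.028,-0.065,0.0],[0.0,0.0,0.0]],[[0.027,-0.065,0.0],[0.0,0.0,0.0]]]
end [470.    9.8 240.2] [180.   -0.    8.8] 12 rows
```

Emit:
{"api": "send_rows", "payload": {
  "deltas": [
    [[0.0, 0.0, -0.067], [0.0, 0.0, 0.0]],
    [[0, 0.0, -0.068], [0.0, 0, 0]],
    [[0.0, 0.0, -0.067], [0, 0, 0.0]],
    [[0.0, 0, -0.067], [0.0, 0, 0.0]],
    [[0, 0.0, -0.068], [0.0, 0, 0.0]],
    [[0.027, -0.065, 0.0], [0.0, 0.0, 0.0]],
    [[0.028, -0.065, 0.0], [0.0, 0.0, 0.0]],
    [[0.027, -0.065, 0.0], [0.0, 0.0, 0.0]],
    [[0.028, -0.065, 0.0], [0.0, 0.0, 0.0]],
    [[0.027, -0.065, 0.0], [0.0, 0.0, 0.0]]
  ]
}}

```text
time_s: 25.25
ee_pos: [453.2, -56.4, 239.9]
ee_rot: [180.0, -0.1, 8.8]
force: [0.2, 0.3, -1.3]
gripper_width: 44.7
gripper_force: 25.0
```

Emit:
{"api": "send_rows", "payload": {
  "deltas": [
    [[0.028, -0.065, 0.0], [0.0, 0.0, 0.0]],
    [[0.027, -0.065, 0.0], [0.0, 0.0, 0.0]],
    [[0, 0, 0], [0, 0, 0]],
    [[0, 0, 0], [0, 0, 0]],
    [[0, 0, 0], [0, 0, 0]]
  ]
}}

```text
time_s: 25.75
ee_pos: [470.1, 10.0, 240.0]
ee_rot: [180.0, -0.1, 8.8]
force: [-0.9, -0.6, -0.4]
gripper_width: 44.1
gripper_force: 25.0
```

```bash
python3 - <<'E'
from plan import *
from fit import *
s=state();p=np.array(s["ee_pos"]);R=Ro.from_euler('xyz',s["ee_rot"],degrees=True);print(np.round(p,1),np.round(s["ee_rot"],1),s["gripper_width"])
c=calibration("wrist");im=grab_frame("wrist")
o=-np.array(c["R"]).T@np.array(c["t"]);print(o.round())
I=im.copy()
def ring(x,y,z,r,col):
    h=proj("wrist",np.c_[x+r*np.cos(T),y+r*np.sin(T),np.full(len(T),z)],c);cv2.polylines(I,[h.round().astype(int)],True,col,1)
ring(566.2,25.6,69,30,(255,0,0));ring(566.2,25.6,69,26.5,(255,0,0))
print("cup px",proj("wrist",[[566.2,25.6,69],[566.2+10,25.6,69],[566.2,35.6,69],[637.4,36.6,21]],c).round(1))
cap=p-R.apply([0,0,5+29]);ring(cap[0],cap[1],cap[2],22.5,(0,255,0));print("cap",proj("wrist",cap,c))
np.save("wim.npy",im);cv2.imwrite("pics/wc.png",I[:,:,::-1])
E
```

```text
[470.1  10.  240. ] [ 1.8e+02 -1.0e-01  8.8e+00] 44.08696237310212
[548.  22. 396.]
cup px [[319.9 110.1]
 [321.8  97.5]
 [308.1 108.1]
 [320.1  29.9]]
cap [[320.42993921 350.90488336]]
```

View pics/wc.png

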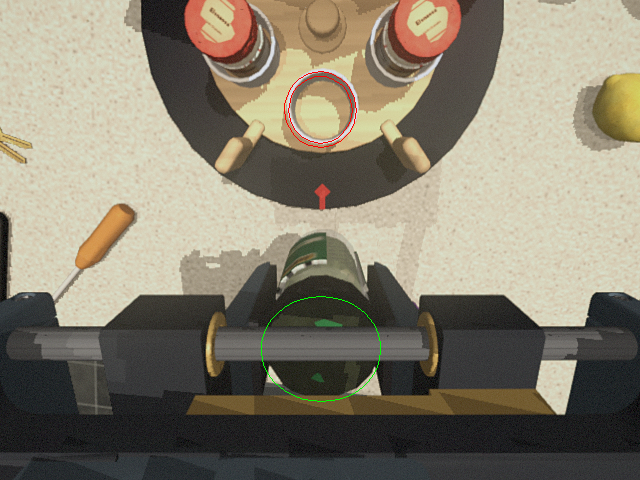

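The wrist view shows the empty cup's lip at about (321,107), in line with the red arrow at (322,195), so it is clicked at the front. The jar hangs between the fingers at (320,345). I'll refine the lip centre numerically.

```bash
python3 - <<'E'
from plan import *
from fit import *
im=np.load("wim.npy");c=calibration("wrist")
hsv=cv2.cvtColor(im,cv2.COLOR_RGB2HSV).astype(int)
w=((hsv[...,1]<45)&(hsv[...,2]>110)).astype(np.uint8)
pts=[]
# radial scan outward->inward: outermost white pixel around guess
P=onz("wrist",[[321,106.5]],69,c)[0]
for it in range(4):
    pts=[]
    for a in np.arange(0,360,6):
        rr=np.arange(22,36,.3);X=np.c_[P[0]+rr*np.cos(np.radians(a)),P[1]+rr*np.sin(np.radians(a)),np.full(len(rr),69)]
        q=proj("wrist",X,c);v=cv2.remap(im.astype(np.float32).min(axis=2),q[:,0].astype(np.float32)[None],q[:,1].astype(np.float32)[None],cv2.INTER_LINEAR)[0]
        g=np.gradient(cv2.GaussianBlur(v[:,None],(1,5),0)[:,0]);i=g[10:].argmin()+10
        if g[i]<-3: pts.append([*X[i,:2],a,rr[i]])
    A=np.array(pts);f=lambda v:np.hypot(A[:,0]-v[0],A[:,1]-v[1])-v[2]
    r=least_squares(f,[P[0],P[1],30],loss="soft_l1");P=np.array([r.x[0],r.x[1],69])
print(r.x,len(A),np.median(abs(f(r.x))))
# arrow centroid and cap green/dark
red=((hsv[...,0]<8)|(hsv[...,0]>172))&(hsv[...,1]>150);red[:150]=0;ys,xs=np.nonzero(red)
print("arrow",onz("wrist",[[xs.mean(),ys.mean()]],10,c)[0])
for y in(260,275): print(y,np.where(w[y,250:400])[0][[0,-1]]+250)
E
```

```text
[569.16338291  23.86585711  29.9764151 ] 60 0.13116247892050836
arrow [472.2147668   17.63542705  10.        ]
260 [250 399]
275 [358 399]
```

```bash
python3 - <<'E'
from plan import *
s=state();p=s["ee_pos"];R=Ro.from_euler('xyz',s["ee_rot"],degrees=True)
plan([([569.5,24,185],down(8.8),30),([569.5,24,150],down(8.8),18)],p=p,R=R)
E
```

```text
[[[0.05,0.001,0.028],[0.0,-0.001,0.0]],[[0.05,0.0,0.027],[0.001,-0.001,0.0]],[[0.05,0.001,0.028],[0.0,-0.001,-0.001]],[[0.051,0.0,0.027],[0.0,-0.001,0.0]],[[0.0,0.0,0.035],[0.0,0.0,0.0]],[[0.0,0.0,0.035],[0.0,0.0,0.0]]]
end [569.7  24.1 150.2] [180.    0.    8.8] 6 rows
```

Emit:
{"api": "send_rows", "payload": {
  "deltas": [
    [[0.05, 0.001, 0.028], [0.0, 0, 0.0]],
    [[0.05, 0.0, 0.027], [0, 0, 0.0]],
    [[0.05, 0.001, 0.028], [0.0, 0, 0]],
    [[0.05, 0.0, 0.027], [0.0, 0, 0.0]],
    [[0.0, 0.0, 0.035], [0.0, 0.0, 0.0]],
    [[0.0, 0.0, 0.035], [0.0, 0.0, 0.0]],
    [[0, 0, 0], [0, 0, 0]],
    [[0, 0, 0], [0, 0, 0]]
  ]
}}

```text
time_s: 26.6
ee_pos: [569.7, 24.1, 150.7]
ee_rot: [180.0, -0.1, 8.8]
force: [0.7, 0.0, -1.0]
gripper_width: 44.5
gripper_force: 25.0
```

Emit:
{"api": "send_rows", "payload": {
  "deltas": [
    [[0, 0, 0.01], [0, 0, 0]],
    [[0, 0, 0.01], [0, 0, 0]],
    [[0, 0, 0.01], [0, 0, 0]],
    [[0, 0, 0.01], [0, 0, 0]],
    [[0, 0, 0.0], [0, 0, 0]]
  ]
}}

```text
time_s: 27.1
ee_pos: [569.2, 25.0, 129.7]
ee_rot: [180.0, -0.0, 8.8]
force: [0.1, 0.7, -0.9]
gripper_width: 44.4
gripper_force: 25.0
```

The jar has entered the cup freely. Lowering on.

Emit:
{"api": "send_rows", "payload": {
  "deltas": [
    [[0, 0, 0.012], [0, 0, 0]],
    [[0, 0, 0.012], [0, 0, 0]],
    [[0, 0, 0.012], [0, 0, 0]],
    [[0, 0, 0.012], [0, 0, 0]],
    [[0, 0, 0.012], [0, 0, 0]],
    [[0, 0, 0.006], [0, 0, 0]],
    [[0, 0, 0.0], [0, 0, 0]],
    [[0, 0, 0.0], [0, 0, 0]]
  ]
}}

```text
time_s: 27.9
ee_pos: [570.0, 25.0, 97.6]
ee_rot: [180.0, -0.2, 8.8]
force: [-0.1, -0.4, -0.6]
gripper_width: 44.6
gripper_force: 25.0
```

Emit:
{"api": "send_rows", "payload": {
  "deltas": [
    [[0, 0, 0.003], [0, 0, 0]],
    [[0, 0, 0.0], [0, 0, 0]],
    [[0, 0, 0.0], [0, 0, 0]]
  ]
}}

```text
time_s: 28.2
ee_pos: [569.9, 25.0, 96.2]
ee_rot: [180.0, -0.2, 8.8]
force: [-0.7, 0.2, -1.0]
gripper_width: 44.5
gripper_force: 25.0
```

Emit:
{"api": "send_rows", "payload": {
  "deltas": [
    [[0, 0, 0.002], [0, 0, 0]],
    [[0, 0, 0.0], [0, 0, 0]],
    [[0, 0, 0.0], [0, 0, 0]]
  ]
}}

```text
time_s: 28.5
ee_pos: [569.8, 25.0, 95.0]
ee_rot: [180.0, -0.1, 8.8]
force: [0.5, -0.3, -0.6]
gripper_width: 45.0
gripper_force: 25.0
```

Emit:
{"api": "send_rows", "payload": {
  "deltas": [
    [[0, 0, 0.003], [0, 0, 0]],
    [[0, 0, 0.0], [0, 0, 0]],
    [[0, 0, 0.0], [0, 0, 0]]
  ]
}}

```text
time_s: 28.8
ee_pos: [569.8, 25.0, 93.4]
ee_rot: [180.0, -0.1, 8.8]
force: [0.3, -0.1, -0.3]
gripper_width: 44.3
gripper_force: 25.0
```

Emit:
{"api": "send_rows", "payload": {
  "deltas": [
    [[0, 0, 0.002], [0, 0, 0]],
    [[0, 0, 0.0], [0, 0, 0]],
    [[0, 0, 0.0], [0, 0, 0]]
  ]
}}

```text
time_s: 29.1
ee_pos: [570.0, 25.0, 92.7]
ee_rot: [180.0, -0.2, 8.8]
force: [-0.3, 0.3, 0.3]
gripper_width: 44.3
gripper_force: 25.0
```

Emit:
{"api": "send_rows", "payload": {
  "deltas": [
    [[0, 0, 0.002], [0, 0, 0]],
    [[0, 0, 0.0], [0, 0, 0]],
    [[0, 0, 0.0], [0, 0, 0]]
  ]
}}

```text
time_s: 29.4
ee_pos: [570.2, 25.0, 92.7]
ee_rot: [180.0, -0.2, 8.8]
force: [-1.3, -0.7, 6.7]
gripper_width: 44.3
gripper_force: 25.0
```

It rests on the cup floor. Unload, release and go straight up.

Emit:
{"api": "send_rows", "payload": {
  "deltas": [
    [[0, 0, -0.002], [0, 0, 0]],
    [[0, 0, 0.0], [0, 0, 0]]
  ]
}}

```text
time_s: 29.6
ee_pos: [570.0, 25.0, 92.7]
ee_rot: [180.0, -0.2, 8.8]
force: [-0.4, -0.1, 2.2]
gripper_width: 44.7
gripper_force: 25.0
```

Emit:
{"api": "send_rows", "payload": {
  "deltas": [
    [[0, 0, 0], [0, 0, 0]],
    [[0, 0, 0], [0, 0, 0]],
    [[0, 0, 0], [0, 0, 0]],
    [[0, 0, 0], [0, 0, 0]],
    [[0, 0, 0], [0, 0, 0]]
  ],
  "grip": 0.2
}}

```text
time_s: 30.1
ee_pos: [569.8, 25.0, 92.4]
ee_rot: [180.0, -0.1, 8.8]
force: [0.2, 0.1, -0.3]
gripper_width: 72.7
gripper_force: 0.0
```

Emit:
{"api": "send_rows", "payload": {
  "deltas": [
    [[0, 0, -0.02], [0, 0, 0]],
    [[0, 0, -0.04], [0, 0, 0]],
    [[0, 0, -0.06], [0, 0, 0]],
    [[0, 0, -0.08], [0, 0, 0]],
    [[0, 0, -0.08], [0, 0, 0]],
    [[-0.06, 0, 0], [0, 0, 0]],
    [[-0.08, 0, 0], [0, 0, 0]],
    [[-0.06, 0, 0], [0, 0, 0]],
    [[0, 0, 0], [0, 0, 0]],
    [[0, 0, 0], [0, 0, 0]]
  ]
}}

```text
time_s: 31.1
ee_pos: [471.0, 9.6, 233.4]
ee_rot: [180.0, -0.3, 8.8]
force: [0.2, 0.5, 0.8]
gripper_width: 72.9
gripper_force: 0.0
```

```bash
python3 - <<'E'
from plan import *
from fit import *
c=calibration("wrist");im=grab_frame("wrist");pr=proj("wrist",[[569,24,126],[569,24,21]],c);print("pred",pr.round())
for r in trace("wrist","green_jar")[:3]:
    b=r["bbox"];print(round(r["p"],2),np.round(b))
    m=r["pixels"];ys,xs=np.nonzero(m)
    if np.hypot(xs.mean()-pr[0,0],ys.mean()-pr[0,1])<50: print(fitstand({"wrist":m},[569,24],{"wrist":c},21).x)
for n in("scene","side"):
    grab_frame(n);print(n,proj(n,[569,24,75]).round())
    for r in trace(n,"green_jar")[:4]:
        print(n,round(r["p"],2),np.round(r["bbox"]))
print(state()["time_s"])
u,v=pr.mean(0).astype(int);v=max(v,120);cv2.imwrite("pics/end.png",cv2.resize(im[v-120:v+180,u-200:u+200],(800,600))[:,:,::-1])
E
```

```text
pred [[322. 102.]
 [322. 112.]]
0.9 [343. 319.  53.  62.]
0.6 [291.  71.  66.  68.]
[567.23352382  23.51230483]
scene [[312. 251.]]
scene 0.74 [303. 229.  20.  33.]
scene 0.64 [390. 378.  65.  39.]
side [[315. 251.]]
side 0.83 [308. 233.  14.  26.]
side 0.82 [344. 370.  50.  28.]
side 0.66 [331. 217.  14.  16.]
side 0.58 [239. 305.  42.  22.]
31.4
```

```bash
python3 -c "
from workcell import *
print(job_done())"
```

```text
the job is handed in; nothing more can be done
None
```

The green jar was stood up on the worktop and let go, then set in the empty cup at the front. The last measurements put it seated and upright, and the job was handed in at 31.4 s; the call returned no verdict.

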